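# Build up a neck-heel stack and set it to dry at the iris damper

## Task

First shut the warm air by turning only the slim iris ring of the drying post to the red mark, without touching the fixed rings above and below it. Then lay all the loose wooden blocks that are there, in any order, flat and squarely one on another on the started stack on the gluing bed; its height is not known, so feel for the top before letting go of each, and neither drop it nor press hard. When all are on, set the steel caul squarely on top; put the temperature logger upright in the middle of its orange-edged place on the bench, and last turn the iris ring to the green mark, again touching only that ring; leave the other things on the bench alone.

Things in the scene. Friction and masses are not known exactly. Their poses are not given: they have to be found in the camera images.
- bed: plywood gluing bed, fixed, 170 mm (x) by 120 mm (y) by 12 mm high; origin at the centre of its underside on the bench. The started stack of glued blocks, 110 mm along the bed's x and 48 mm along its y, stands exactly on the bed's centre, square to it and fixed. How high the started stack is, is not known: its top lies between 38 and 72 mm above the bench, and has to be felt for
- block1: wooden block 1 of five (None if it is not there this time): 110 mm long (its x), 48 mm wide (its y), between 12 and 20 mm thick (each differs; the thickness is not given), 0.08 to 0.25 kg, lying flat; dark wood. Origin: centre of its underside
- block2: wooden block 2 of five (None if it is not there this time): 110 mm long (its x), 48 mm wide (its y), between 12 and 20 mm thick (each differs; the thickness is not given), 0.08 to 0.25 kg, lying flat; light wood. Origin: centre of its underside
- block3: wooden block 3 of five (None if it is not there this time): 110 mm long (its x), 48 mm wide (its y), between 12 and 20 mm thick (each differs; the thickness is not given), 0.08 to 0.25 kg, lying flat; mid-brown wood. Origin: centre of its underside
- block4: wooden block 4 of five (None if it is not there this time): 110 mm long (its x), 48 mm wide (its y), between 12 and 20 mm thick (each differs; the thickness is not given), 0.08 to 0.25 kg, lying flat; dark wood. Origin: centre of its underside
- block5: wooden block 5 of five (None if it is not there this time): 110 mm long (its x), 48 mm wide (its y), between 12 and 20 mm thick (each differs; the thickness is not given), 0.08 to 0.25 kg, lying flat; light wood. Origin: centre of its underside
- caul: steel caul (pressing plate) with a red upright grip, about 0.45 kg: plate 120 mm (x) by 56 mm (y) by 14 mm; on it the grip, 70 mm along x, 16 mm thick along y, from 14 to 54 mm above the underside. Origin: centre of the underside
- logger: temperature logger: upright white round puck with an orange band, 58 mm diameter, 40 mm high, 0.16 kg, loose; origin at the centre of its underside
- mark: the logger's place: a flat painted white disc with an orange edge on the bench, 76 mm diameter, no height to speak of, fixed; origin at its centre
- iris_ring (a joint): angle (rad) of the iris ring of the drying post, a black ribbed ring, 66 mm outer diameter and 14 mm high, turning stiffly (about 0.12 N m) about the vertical axis of the post, held by friction wherever it is left. Growing values turn anticlockwise seen from above; stops at -0.35 and 1.55. The yellow index on the ring points at the red mark (shut) at 0 and at the green mark (open) at 1.2
- ring_center (a point): centre of the iris ring, on the post's axis at the ring's mid height, 93 mm above the bench (the ring covers 86 to 100 mm). The x and y axes are the post's: the red mark lies towards -x of this frame, the green mark 1.2 rad anticlockwise of it seen from above
- lower_ring: fixed aluminium ring under the iris ring, 54 mm diameter, on the same axis, from 62 to 84 mm above the bench; origin at the centre of its underside. Under it the blue post housing, 90 mm diameter up to 56 mm (foot 120 mm), tapering above to the ring
- upper_ring: fixed aluminium ring above the iris ring, 54 mm diameter, on the same axis, from 102 to 118 mm above the bench, with the red and green marks on its top; nothing stands above it. Origin at the centre of its underside
- mug: bystander: white mug, 80 mm wide, 90 mm high; origin under its centre
- glue: bystander: white glue bottle, 56 mm diameter, 150 mm high; origin under its centre
- spool: bystander: blue spool, 54 mm diameter, 40 mm high; origin under its centre
- driver: bystander: screwdriver lying on the bench, handle to its -x
- pickup: bystander: guitar pickup with red coil, 36 by 85 mm, 33 mm high; origin under its centre
- square: bystander: try square, wooden stock 30 by 100 by 18 mm and steel blade 130 mm long towards its +x
Things that resemble listed ones, but are neither listed nor needed, are in the scene too. What is shaped like the block1 but yellow is not meant.

How it is judged:
On the way, in this order (a step that is already met when the one before it is completed fails the run):
1. the iris ring is turned to the red mark (within 0.1 rad) (value of joint iris_ring between -0.1 and 0.1 rad), for 0.3 s.
2. with the ring still at the red mark, all blocks that are there lie flat and squarely on the started stack, let go (all of step 1 and horizontal distance between each of block1, block2, block3, block4, block5 and bed below 0.012 m and height (world z) of each of block1, block2, block3, block4, block5 above 0.032 m and angle between the x axis of each of block1, block2, block3, block4, block5 and the x axis of bed, either way round below 0.2 rad and angle between each of block1, block2, block3, block4, block5's own z axis and vertical below 0.08 rad and linear speed of each of block1, block2, block3, block4, block5 below 0.03 m/s and contact force between the fingers and block1 below 0.2 N and contact force between the fingers and block2 below 0.2 N and contact force between the fingers and block3 below 0.2 N and contact force between the fingers and block4 below 0.2 N and contact force between the fingers and block5 below 0.2 N), for 0.3 s.
3. with the ring still at the red mark, the caul lies on top of them all and the logger stands in its painted place (these two in either order) (all of step 1 and horizontal distance between each of block1, block2, block3, block4, block5, caul and bed below 0.012 m and height (world z) of each of block1, block2, block3, block4, block5, caul above 0.032 m and angle between the x axis of each of block1, block2, block3, block4, block5, caul and the x axis of bed, either way round below 0.2 rad and angle between each of block1, block2, block3, block4, block5, caul's own z axis and vertical below 0.08 rad and linear speed of each of block1, block2, block3, block4, block5, caul, logger below 0.03 m/s and z of caul in the frame of block1 above 0.008 m and z of caul in the frame of block2 above 0.008 m and z of caul in the frame of block3 above 0.008 m and z of caul in the frame of block4 above 0.008 m and z of caul in the frame of block5 above 0.008 m and horizontal distance between logger and mark below 0.012 m and height (world z) of logger below 0.01 m and angle between logger's own z axis and vertical below 0.1 rad), for 0.2 s.
4. the iris ring is turned to the green mark (within 0.1 rad) (value of joint iris_ring between 1.1 and 1.3 rad), for 0.3 s.
At the end, for the whole second after the job is handed in: every block there lies flat on the started stack, within 12 mm and 0.2 rad of square on it, the caul likewise on top; the logger stands within 12 mm of the middle of its place; the ring is within 0.1 rad of the green mark; all at rest, nothing held (all of step 4 and horizontal distance between each of block1, block2, block3, block4, block5, caul and bed below 0.012 m and height (world z) of each of block1, block2, block3, block4, block5, caul above 0.032 m and angle between the x axis of each of block1, block2, block3, block4, block5, caul and the x axis of bed, either way round below 0.2 rad and angle between each of block1, block2, block3, block4, block5, caul's own z axis and vertical below 0.08 rad and linear speed of each of block1, block2, block3, block4, block5, caul, logger below 0.03 m/s and z of caul in the frame of block1 above 0.008 m and z of caul in the frame of block2 above 0.008 m and z of caul in the frame of block3 above 0.008 m and z of caul in the frame of block4 above 0.008 m and z of caul in the frame of block5 above 0.008 m and horizontal distance between logger and mark below 0.012 m and height (world z) of logger below 0.01 m and angle between logger's own z axis and vertical below 0.1 rad and contact force between the fingers and anything else below 0.2 N); the robot touches nothing.
It fails at once if a fixed ring above or below the iris ring is touched (over 1 N) (contact force between any of the arm, the fingers and upper_ring above 1 N or contact force between any of the arm, the fingers and lower_ring above 1 N).
It fails at once if a block is dropped: it falls faster than 0.45 m/s over the bed, out of the fingers (a fall of more than 10 mm) ((horizontal distance between block1 and bed below 0.06 m and height (world z) of block1 above 0.03 m and linear speed of block1 above 0.45 m/s and contact force between the fingers and block1 below 0.05 N) or (horizontal distance between block2 and bed below 0.06 m and height (world z) of block2 above 0.03 m and linear speed of block2 above 0.45 m/s and contact force between the fingers and block2 below 0.05 N) or (horizontal distance between block3 and bed below 0.06 m and height (world z) of block3 above 0.03 m and linear speed of block3 above 0.45 m/s and contact force between the fingers and block3 below 0.05 N) or (horizontal distance between block4 and bed below 0.06 m and height (world z) of block4 above 0.03 m and linear speed of block4 above 0.45 m/s and contact force between the fingers and block4 below 0.05 N) or (horizontal distance between block5 and bed below 0.06 m and height (world z) of block5 above 0.03 m and linear speed of block5 above 0.45 m/s and contact force between the fingers and block5 below 0.05 N)).
It fails at once if the stack or the bed is pressed with more than 80 N (contact force between bed and anything else above 80 N or contact force between anything else and bed above 80 N).
It fails at once if a bystander is moved by more than 25 mm or tipped (distance of any of mug, glue, spool, driver, pickup, square from where it was at the start of the episode above 0.025 m or angle between any of mug, glue's own z axis and vertical above 0.5 rad).
Of block1, block2, block3, block4, block5 only 2 to 4 are there at a start; the rules pass over those that are not, and their reading is None.
At some moment in a run one of logger may be knocked a few centimetres aside while the robot is not near it.
It also fails if it takes over 210 s, if anything falls off the work surface, if the arm or the gripper's body presses on something with over 40 N, if the wrist force passes 120 N, or if a joint passes its speed limit or range.

## Robot

A 6-joint arm with a two-finger parallel gripper is mounted at the origin on the work surface. World frame = base frame: x ahead of the robot, y to its left, z up, the work surface at z = 0. Lengths are in m, angles in rad, forces in N, time in s.
With the tool pointing down it reaches from about 0.35 to 1 m from the base axis. Payload 7.1 kg.
Tool frame: the origin (TCP) lies midway between the tips of the shut fingers; the grasp point (between the pads) lies 19 mm behind it; z points along the fingers, y is the direction in which the jaws open and shut (so a half turn about z gives the same grasp; the last joint's range is limited). The gripper opens to 85 mm and grips with 20 to 120 N. Pads are 22 mm wide; open, the fingers measure 114 mm over their backs; the gripper's body (76 mm by 85 mm) begins 54 mm behind the grasp point. The pads swing forward as they close: fully open they stand 13 mm farther back than shut.
Start: joints at [-1.36, 0.423, 1.63, -0, 1.089, -0.019], TCP at [0.142, -0.609, 0.231] pointing down, gripper open.
Joint ranges: [-3, 3], [-0.9, 2.11], [0.09, 2.58], [-1.31, 4.45], [0.11, 2.69], [-2.54, 2.54]. Speed limits (rad/s): [2.39, 2.39, 3.01, 3.14, 3.14, 3.14].

## Interface

Orientations are given as a unit quaternion [x, y, z, w].
In Python, from station import ctrl gives the robot as it stands.
- The arm moves only by the tool drive_tool, never from a script. Its argument "plan" is a list of rows, each a list of 2 entries, a list of its own where there are three numbers: the shift along the tool's x, y, z in cm, then the turn, a rotation vector about the tool's x, y, z in degrees. A call has 1 to 20 rows; each row is the pose to reach, as a shift and turn from the pose commanded when the call began, along the tool's axes at that moment; what a row does not reach only later rows make up. A row lasts 1/12 s, in which the tool goes at most 41.7 mm and 7.16 degrees, less where a joint would pass 70% of its speed; a pose out of reach is approached as far as the arm can. A call with a gripper value outside its range is refused whole. "grip" is the closure, from -1 (fully open) to 1 (shut), so that 0 is half open, set as the call begins (left out, the last holds). The fingers move at their own pace and stop on an object; the grip force is fixed at half the most. Time passes only in rows, so rows that repeat a pose let the fingers close. It gives the time, the measured TCP pose, the force and the opening at its end, in the units of the state.
- ctrl.sense(): the state, without advancing time (a new reading comes with each control period).
- ctrl.camera(name): name is "side" or "top"; returns (picture, depth): 384x512x3 uint8, red, green, blue; 384x512 float32, m along the optical axis (not along the pixel's ray), 0 where there is no reading.
- ctrl.get_calibration(name): a dict with "vertical_fov" (degrees; the focal length in pixels is half the picture's height over the tangent of half this angle, whatever the lens; pixels are square), "cx", "cy" (the principal point, pixels), "camera_from_world" (4x4, takes a point from world to camera coordinates). Camera axes: x right, y up, looking along -z (the intrinsics and any distortion apply to the point x, -y, -z); pixel columns grow to the right and rows downward; lengths in m; the calibration is good to about 2 mm. A picture is of the moment at which its call begins. get_calibration takes no time and is no camera call.
- ctrl.finish_job(): hands the job in, once; it reports no verdict.
The state is a dict: "clock": time; "joint_pos": joint angles; "dq": joint speeds; "effort": joint torques, N m; "tool_pos": TCP position; "orientation": TCP orientation; "contact_force": force on the tool from outside, world axes, zero at the start; "moment": the same for the moment, N m; "grip_width": finger opening in m.
Only numpy, scipy, OpenCV 4.12 (cv2) and the standard library are available. Lean on these libraries where they do the work, as an engineer would, in place of code of your own. Each camera call takes 0.05 s, during which the arm holds its last target. There are 200 camera calls.

## Working session

There is one attempt and no reset: what is moved stays moved. The work goes in short steps, Python scripts to look and compute and a tool call to move; the robot and the scene stay as the last step left them, time stands still between calls to the robot, and variables do not carry over. Pictures are saved under pics/ and viewed, about 12 in all and at most 16, crops included, and the job is handed in when it is done.

Besides the shell and the picture viewer there is one more tool, called after ">>>" by a JSON object that holds its "name" and its "arguments", one argument or row to a line. drive_tool: Moves the arm, as the interface text tells. Its arguments: {"type":"object","properties":{"plan":{"type":"array","items":{"type":"array"}},"grip":{"type":"number"}},"required":["plan"]}

```bash
mkdir -p pics; ls
python3 - <<'E'
from station import ctrl
import cv2, numpy as np
print(ctrl.sense())
for n in("side","top"):
    p,d=ctrl.camera(n); cv2.imwrite(f"pics/{n}0.png",p[:,:,::-1]); np.savez(f"pics/{n}0.npz",p=p,d=d)
    c=ctrl.get_calibration(n); print(n,{k:(np.round(v,4).tolist() if k!='x' else v) for k,v in c.items() if not isinstance(v,str)}, d.min(),d.max())
E
```

```text
pics
{'clock': 0.0, 'joint_pos': array([-1.35999694e+00,  4.23858807e-01,  1.63070099e+00, -5.05341307e-06,
        1.08862798e+00, -1.90217350e-02]), 'dq': array([-1.17418320e-03,  1.40513048e-03, -1.02118114e-03,  3.38391105e-04,
       -4.60539781e-05, -1.03765823e-03]), 'effort': array([ 1.69552739e-03, -5.57375336e+01, -2.81740719e+01, -1.30015665e-04,
        7.39166426e-03,  2.01349827e-06]), 'tool_pos': array([ 0.14226982, -0.60801411,  0.23053017]), 'orientation': array([ 9.93404593e-01,  1.14658969e-01, -7.85874011e-05, -7.93682186e-04]), 'contact_force': array([-1.39516452, -0.51907119,  0.99826912]), 'moment': array([-0.02017713,  0.01798147, -0.03483711]), 'grip_width': 0.08548151520499012}
side {'vertical_fov': 48.7854, 'cx': 253.0938, 'cy': 186.7309, 'camera_from_world': [[0.9875, -0.1574, -0.0085, -0.5134], [0.0941, 0.5451, 0.8331, -0.0979], [-0.1265, -0.8235, 0.5531, -1.2018], [0.0, 0.0, 0.0, 1.0]]} 0.0 3.6707745
top {'vertical_fov': 47.099, 'cx': 254.5459, 'cy': 192.9955, 'camera_from_world': [[0.0006, -1.0, 0.0067, -0.0283], [0.9828, 0.0018, 0.1847, -0.5232], [-0.1847, 0.0065, 0.9828, -1.2711], [0.0, 0.0, 0.0, 1.0]]} 0.0 2.3559234
```

```bash
python3 -c "
import cv2
for n in('side','top'):
    cv2.imwrite(f'pics/{n}0b.png',cv2.resize(cv2.imread(f'pics/{n}0.png'),(800,600),interpolation=cv2.INTER_CUBIC))"
```

```text
(no output)
```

View pics/top0b.png

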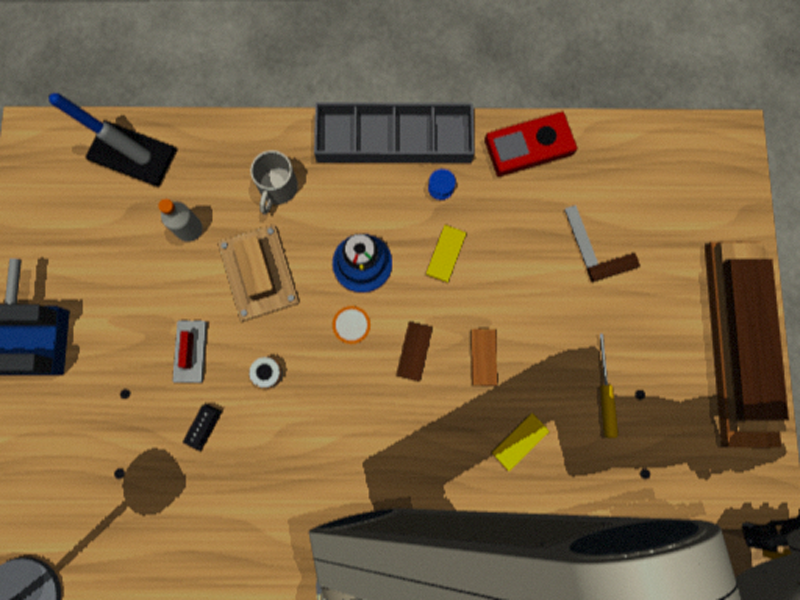

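View pics/side0b.png

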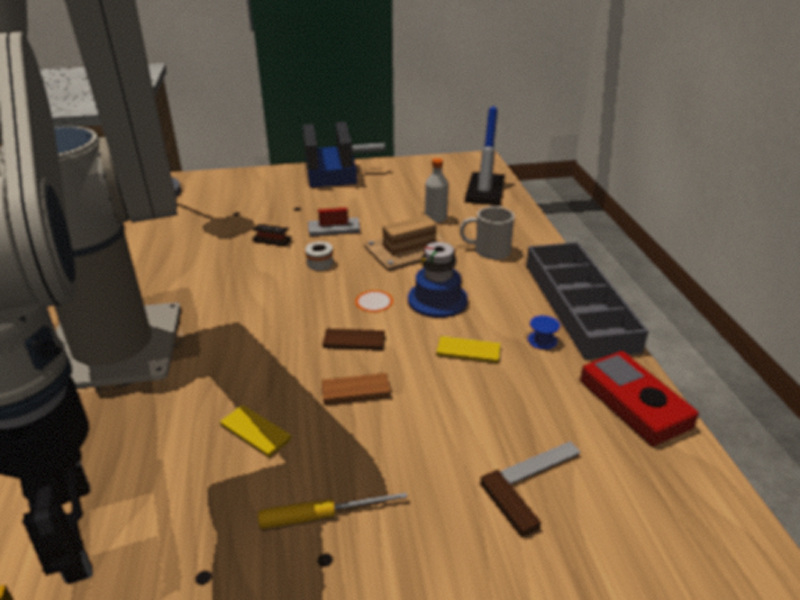

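Top view (800x600 scale): dark block at (415,351), mid-brown block at (484,357), two yellow decoys at (447,253) and (520,442). Stack and bed are at (258,272), caul at (190,350), a white puck at (265,373), the mark at (351,324) and the post at (361,258). The arm hides the bottom of the picture, so I'll recheck there later. Next I'll crop closer and measure.

```bash
cat > h.py <<'E'
import numpy as np, cv2
from station import ctrl
def cal(n):
    c=ctrl.get_calibration(n); f=192/np.tan(np.radians(c["vertical_fov"])/2)
    return c,f,np.array(c["camera_from_world"],float)
def ray(n,u,v):
    c,f,T=cal(n); d=np.array([(u-c["cx"])/f,-(v-c["cy"])/f,-1.])
    R=T[:3,:3]; return -R.T@T[:3,3], R.T@d     # origin, dir (unit optical depth)
def onz(n,u,v,z):
    o,d=ray(n,u,v); return o+d*(z-o[2])/d[2]
def proj(n,P):
    c,f,T=cal(n); q=T[:3,:3]@np.asarray(P)+T[:3,3]; return c["cx"]-f*q[0]/q[2], c["cy"]+f*q[1]/q[2]
def tri(u1,u2):
    a,d=ray("top",*u1); b,e=ray("side",*u2)
    s=np.linalg.lstsq(np.c_[d,-e],b-a,rcond=None)[0]; p,q=a+d*s[0],b+e*s[1]; return (p+q)/2,np.linalg.norm(p-q)
def cloud(n,d):
    v,u=np.mgrid[0:d.shape[0],0:d.shape[1]]; c,f,T=cal(n); R=T[:3,:3]
    q=np.stack([(u-c["cx"])/f*d,-(v-c["cy"])/f*d,-d],-1); return (q-T[:3,3])@R
def shot(n,tag):
    p,d=ctrl.camera(n); cv2.imwrite(f"pics/{n}{tag}.png",p[:,:,::-1]); np.savez(f"pics/{n}{tag}.npz",p=p,d=d); return p,d
def load(n,tag):
    z=np.load(f"pics/{n}{tag}.npz"); return z["p"],z["d"]
E
python3 - <<'E'
from h import *
print(ctrl.get_calibration("top").keys(),[v for v in ctrl.get_calibration("top").values() if isinstance(v,str)])
p,d=load("top",0); w=cloud("top",d)
for nm,u,v in [("bench",300,300),("stack",165,170),("mark",225,207),("dark",265,225),("mid",310,228),("yel",286,162),("post",231,157),("caulgrip",119,223),("caulplate",128,215),("puck",165,239),("bed",180,185)]:
    print(nm,np.round(w[v,u],3), "zero" if d[v,u]==0 else "")
ps,ds=load("side",0); 
a=cv2.resize(p[140:300,90:290],(800,640),interpolation=cv2.INTER_CUBIC)[:600]
b=cv2.resize(ps[120:220,180:340],(800,500),interpolation=cv2.INTER_CUBIC)
cv2.imwrite("pics/ca.png",a[:,:,::-1]); cv2.imwrite("pics/cb.png",b[:,:,::-1])
E
```

```text
dict_keys(['vertical_fov', 'cx', 'cy', 'camera_from_world']) []
bench [ 0.208 -0.164 -0.005] 
stack [0.59  0.24  0.062] 
mark [0.488 0.063 0.003] 
dark [ 0.431 -0.06   0.011] 
mid [ 0.422 -0.196  0.013] 
yel [ 0.629 -0.126  0.01 ] 
post [0.615 0.041 0.119] 
caulgrip [0.432 0.372 0.051] 
caulplate [0.46  0.356 0.018] 
puck [0.386 0.237 0.037] 
bed [0.556 0.203 0.008]
```

View pics/ca.png

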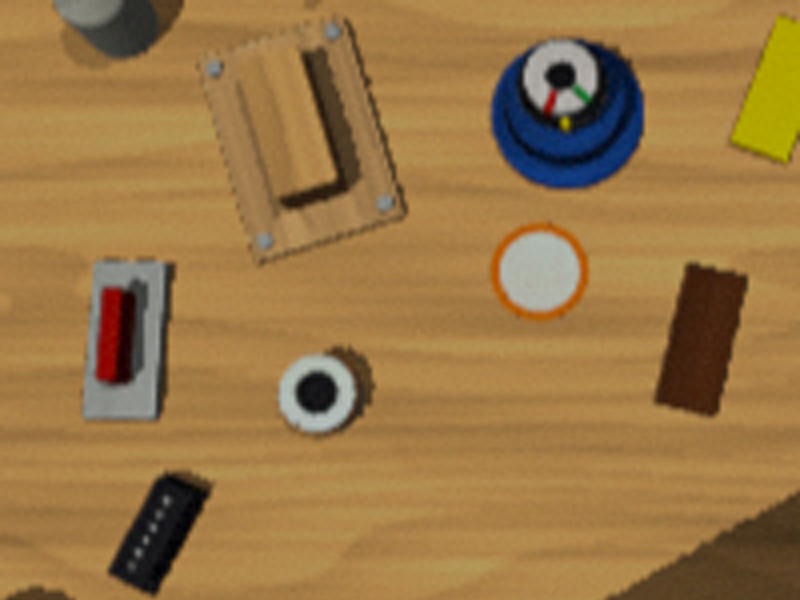

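View pics/cb.png

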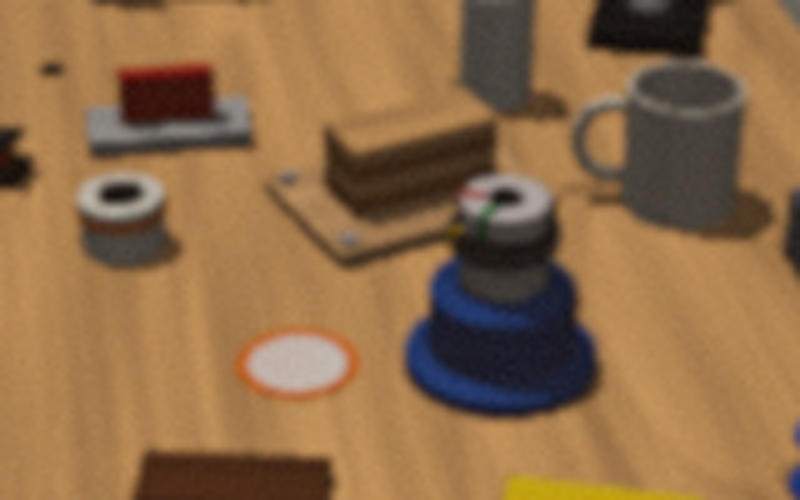

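The crops show the white puck with its orange band at crop (318,392), which is the logger. They also show the bed's four screws, and the red, green and yellow marks on the post. Next I'll measure.

```bash
cat > meas.py <<'E'
from h import *
def blobs(p,mask,amin=15):
    n,l,s,c=cv2.connectedComponentsWithStats(mask.astype(np.uint8)); return [(s[i,4],c[i].round(1).tolist(),i,l) for i in range(1,n) if s[i,4]>=amin]
def rect(n,mask,z):
    v,u=np.nonzero(mask); 
    c,f,T=cal(n); cs,_=cv2.findContours(mask.astype(np.uint8),cv2.RETR_EXTERNAL,cv2.CHAIN_APPROX_NONE)
    k=max(cs,key=cv2.contourArea)[:,0]; P=np.array([onz(n,a,b,z)[:2] for a,b in k],np.float32)
    (cx,cy),(w,h),a=cv2.minAreaRect(P*1000)
    if w<h: w,h,a=h,w,a+90
    return np.round([cx,cy,w,h,(a+90)%180-90],1)
E
python3 - <<'E'
from meas import *
pt,dt=load("top",0); ps,ds=load("side",0); wt=cloud("top",dt)
def hsv(p): return cv2.split(cv2.cvtColor(cv2.GaussianBlur(p,(3,3),0),cv2.COLOR_RGB2HSV))
print("cams",[np.round(ray(n,256,192)[0],3) for n in("top","side")])
h,s,v=hsv(pt); hs,ss,vs=hsv(ps)
def roi(m,x0,y0,x1,y1):
    o=np.zeros_like(m,bool); o[y0:y1,x0:x1]=m[y0:y1,x0:x1]; return o
def show(n,m,zs,w):
    for a,c,i,l in blobs(None,m,200):
        k=cv2.erode((l==i).astype(np.uint8),np.ones((3,3)))>0
        print(n,a,c,"zmed",np.round(np.median(w[...,2][k]),4),[ (z,rect("top",l==i,z).tolist()) for z in zs])
show("dark",roi((v<120)&(s>90),245,195,285,250),(.012,.016,.02),wt)
print("mid hsv",h[228,310],s[228,310],v[228,310],"bench",h[228,330],s[228,330],v[228,330])
show("mid",roi((h<14)&(s>100),295,200,325,255),(.012,.016,.02),wt)
show("logger",roi((s<70)&(v>120),150,220,190,255),(.04,),wt)
show("mark",roi((s<70)&(v>120)|((h<13)&(s>150)),205,185,245,225),(0,),wt)
show("upper",roi((s<70)&(v>110),215,145,245,178),(.118,),wt)
show("caulgrip",roi(((h<8)|(h>170))&(s>150)&(v>90),105,200,130,245),(.054,),wt)
show("caul",roi((s<60)&(v>80)|((h<8)|(h>170))&(s>150),105,200,135,250),(.014,),wt)
# yellow, red, green marks
for nm,lo,hi in (("red",(0,8),(170,180)),("green",(45,85),None),("yel",(22,34),None)):
    for n,(H,S,V),R in (("top",(h,s,v),(215,145,245,180)),("side",(hs,ss,vs),(265,150,295,175))):
        m=((H>=lo[0])&(H<=lo[1])); 
        if hi: m|=(H>=hi[0])
        print(nm,n,blobs(None,roi(m&(S>110)&(V>60),*R),3) and [b[:2] for b in blobs(None,roi(m&(S>110)&(V>60),*R),3)])
# bed screws
sc=[(215,68),(333,31),(386,203),(264,241)]; P=np.array([onz("top",90+a/4-.4,140+b/4-.4,.014)[:2] for a,b in sc])*1000
print("bed",P.round(1).tolist(),P.mean(0),[np.degrees(np.arctan2(*(P[j]-P[i])[::-1])) for i,j in((0,3),(1,2),(0,1),(3,2))])
# stack top by depth
z=wt[...,2]; m=roi(z>.04,140,145,190,195)&(z<.09); k=cv2.erode(m.astype(np.uint8),np.ones((5,5)))>0
zt=np.median(z[k]); print("stack z",zt); show("stack",cv2.morphologyEx(m.astype(np.uint8),cv2.MORPH_OPEN,np.ones((3,3)))>0,(zt,),wt)
E
```

```text
cams [array([ 0.279, -0.019,  1.346]), array([ 0.364, -1.017,  0.742])]
dark 586 [264.9, 224.5] zmed 0.0108 [(0.012, [433.5, -59.3, 110.4, 49.7, -13.3]), (0.016, [433.0, -59.2, 110.1, 49.5, -13.3]), (0.02, [432.6, -59.0, 109.7, 49.4, -13.3])]
mid hsv 13 196 139 bench 17 146 176
mark 276 [224.4, 207.4] zmed 0.0001 [(0, [486.8, 66.3, 55.7, 53.1, -89.9])]
caul 625 [121.0, 225.2] zmed 0.0148 [(0.014, [432.5, 376.5, 119.2, 56.1, -1.3])]
red top [(np.int32(13), [227.1, 165.5])]
red side []
green top [(np.int32(3), [235.0, 163.0])]
green side []
yel top [(np.int32(10), [231.0, 170.2])]
yel side []
bed [[644.7, 319.1], [674.9, 228.3], [537.7, 182.8], [507.9, 275.2]] [591.28841065 251.35203961] [np.float64(-162.2043639173601), np.float64(-161.6504907306688), np.float64(-71.6258380337891), np.float64(-72.12436605756682)]
stack z 0.06245118754986176
stack 624 [161.8, 170.0] zmed 0.0625 [(np.float64(0.06245118754986176), [590.4, 250.1, 115.9, 50.3, 18.1])]
```

Run:
```python
from meas import *
pt,dt=load("top",0); ps,ds=load("side",0); wt=cloud("top",dt); ws=cloud("side",ds)
h,s,v=cv2.split(cv2.cvtColor(pt,cv2.COLOR_RGB2HSV)); hs,ss,vs=cv2.split(cv2.cvtColor(ps,cv2.COLOR_RGB2HSV))
def roi(m,x0,y0,x1,y1):
    o=np.zeros_like(m,bool); o[y0:y1,x0:x1]=m[y0:y1,x0:x1]; return o
def fit(n,m,z):
    b=max(blobs(None,m,10)); k=(b[3]==b[2]).astype(np.uint8)
    c=max(cv2.findContours(k,0,1)[0],key=cv2.contourArea); h=cv2.convexHull(c)[:,0]
    P=np.array([onz(n,*q,z)[:2] for q in h],np.float32)*1000
    (x,y),r=cv2.minEnclosingCircle(P); print("  ",n,b[0],b[1],"circle",round(x,1),round(y,1),round(r,1)); return b[1]
a=fit("top",roi((s<80)&(v>90),215,145,248,172),.118)
b=fit("side",roi((ss<80)&(vs>90),268,150,292,166),.118); print("post tri",tri(a,b))
a=fit("top",roi((s<80)&(v>90),150,222,186,252),.04)
b=fit("side",roi((ss<60)&(vs>90),192,153,215,166),.04); print("logger tri",tri(a,b))
a=fit("top",roi((s<80)&(v>90)|((h<14)&(s>150)),205,190,245,225),0)
b=fit("side",roi((ss<80)&(vs>90)|((hs<14)&(ss>150)),224,183,255,202),0); print("mark tri",tri(a,b))
m=roi((h<15)&(s>170),295,203,325,252)
for z in(.012,.016,.02): print("mid",m.sum(),rect("top",m,z))
print("midz",np.median(wt[215:240,305:316,2]),"yel z",np.median(wt[158:166,282:290,2]), "benchz near", np.median(wt[215:240,283:295,2]))
print(pt[158:176,222:240].sum(-1)[:, ::1][6:16])
for n,H,S,V,R in(("top",h,s,v,(215,145,248,182)),("side",hs,ss,vs,(268,150,292,172))):
  for nm,c in(("red",((H<8)|(H>172))&(S>90)),("green",(H>40)&(H<88)&(S>70)),("yel",(H>19)&(H<36)&(S>110))):
    print(n,nm,[q[:2] for q in blobs(None,roi(c,*R),2)])
```

```text
top 170 [229.0, 156.6] circle 611.4 45.4 27.1
   side 134 [280.6, 159.4] circle 610.1 43.9 31.1
post tri (array([0.61401752, 0.04678615, 0.11576645]), np.float64(0.006534458980555478))
   top 219 [169.0, 238.0] circle 389.7 225.7 29.0
   side 96 [203.5, 159.2] circle 389.2 221.0 29.7
logger tri (array([0.38876022, 0.22573344, 0.03657551]), np.float64(0.0012272148832301153))
   top 319 [224.5, 207.3] circle 487.3 64.8 33.4
   side 232 [238.8, 192.4] circle 485.4 64.8 39.1
mark tri (array([ 0.48629472,  0.06488724, -0.00077071]), np.float64(0.0022473398472481593))
mid 536 [ 421.2 -195.   107.1   45.8   -1.1]
mid 536 [ 420.8 -194.5  106.8   45.7   -1.1]
mid 536 [ 420.4 -194.   106.5   45.6   -1.1]
midz 0.01443494331537157 yel z 0.011238776897393717 benchz near -0.0008777434716861702
[[256 438 510 519 466 245 199 457 513 516 508 506 387 242 179 235  92  41]
 [ 94 295 472 505 359 191 221 496 520 504 499 514 502 396 210 100  57  35]
 [ 23 129 329 402 230 187 303 499 526 503 497 509 456 378 166  40  52  39]
 [ 55  41 126 218 141 177 328 443 463 436 408 375 286 159  65  41  52  74]
 [ 97  52  46  85  75 111 216 286 311 274 208 150 109  60  50  57  35  91]
 [138  80  54  49  43  43 101 120 228 279 138  73  56  61  80  69  65  90]
 [150 131  83  72  45  49  44  74 252 335 165  86  84  78  88  72  86 142]
 [169 162 153 114 105  98  49  68 198 295 154  79  70  74 101 115 148 176]
 [152 176 167 164 144 163 121 121 144 209 140  78 116 130 163 185 169 190]
 [160 163 158 171 169 163 153 159 151 167 162 124 156 168 184 180 190 171]]
top red [(np.int32(18), [227.1, 165.5])]
top green [(np.int32(16), [235.5, 163.4])]
top yel [(np.int32(3), [222.0, 145.0]), (np.int32(2), [225.5, 145.0]), (np.int32(21), [238.3, 145.1]), (np.int32(12), [230.8, 170.3])]
side red [(np.int32(2), [272.5, 158.0])]
side green [(np.int32(3), [276.0, 165.0])]
side yel [(np.int32(6), [271.0, 165.5])]
```

Run:
```python
from meas import *
c=np.array([.6112,.0448])
for nm,uv,z in(("red",(227.1,165.5),.118),("green",(235.5,163.4),.118),("yel",(230.8,169.8),.1),("yel",(230.8,170.3),.093)):
    q=onz("top",*uv,z)[:2]-c; print(nm,z,q.round(4),np.hypot(*q),np.degrees(np.arctan2(q[1],q[0]))%360)
print(tri((230.8,170.3),(271,165.5)))
s=ctrl.sense(); print(s["clock"],s["tool_pos"])
```

```text
red 0.118 [-0.0208  0.0068] 0.021912519751670235 161.82472185658833
green 0.118 [-0.0146 -0.0172] 0.022534315286932106 229.76986644053636
yel 0.1 [-0.0291 -0.003 ] 0.029258349865565525 185.9477692765354
yel 0.093 [-0.0289 -0.0027] 0.02902809478835499 185.34894275804498
(array([0.5808648 , 0.04174096, 0.09999337]), np.float64(0.000500067462735971))
0.1 [ 0.14227653 -0.60805684  0.23059504]
```

```bash
cat > go.py <<'E'
import sys,numpy as np
from station import ctrl
from scipy.spatial.transform import Rotation as Ro
def go(x,y,z,yaw,s=None):
    s=s or ctrl.sense(); R=Ro.from_quat(s["orientation"]); p=np.array(s["tool_pos"])
    a=np.radians(yaw); T=Ro.from_matrix(np.array([[np.cos(a),np.sin(a),0],[np.sin(a),-np.cos(a),0],[0,0,-1]]))
    return (R.inv().apply(np.array([x,y,z])-p)*100).round(2).tolist(),np.degrees((R.inv()*T).as_rotvec()).round(2).tolist()
def st():
    s=ctrl.sense(); m=Ro.from_quat(s["orientation"]).as_matrix()
    print("t",round(s["clock"],2),"p",np.round(s["tool_pos"],4),"yaw",round(np.degrees(np.arctan2(m[1,0],m[0,0])),2),"tilt",round(np.degrees(np.arccos(-m[2,2])),2),"F",np.round(s["contact_force"],1),"w",round(s["grip_width"],4),"j6",round(s["joint_pos"][5],2))
if __name__=="__main__":
    st(); a=[float(v) for v in sys.argv[1:]]
    for i in range(0,len(a),4): print(a[i:i+4],*go(*a[i:i+4]))
E
python3 go.py .6112 .0448 .2 13
```

```text
t 0.1 p [ 0.1423 -0.6081  0.2306] yaw 13.16 tilt 0.08 F [-0.9 -0.8 -0.6] w 0.0853 j6 -0.02
[0.6112, 0.0448, 0.2, 13.0] [60.53, -52.89, 3.14] [-0.08, -0.0, 0.16]
```

>>> {"name": "drive_tool", "arguments": {
  "plan": [
    [[30, -26, 1], [0, 0, 0]],
    [[30, -26, 1], [0, 0, 0]],
    [[30, -26, 1], [0, 0, 0]],
    [[30, -26, 1], [0, 0, 0]],
    [[30, -26, 1], [0, 0, 0]],
    [[30, -26, 1], [0, 0, 0]],
    [[45, -40, 2], [0, 0, 0]],
    [[60.5, -52.9, 3.1], [0, 0, 0]],
    [[60.5, -52.9, 3.1], [0, 0, 0]],
    [[60.5, -52.9, 3.1], [0, 0, 0]],
    [[60.5, -52.9, 3.1], [0, 0, 0]],
    [[60.5, -52.9, 3.1], [0, 0, 0]],
    [[60.5, -52.9, 3.1], [0, 0, 0]],
    [[60.5, -52.9, 3.1], [0, 0, 0]],
    [[60.5, -52.9, 3.1], [0, 0, 0]],
    [[60.5, -52.9, 3.1], [0, 0, 0]],
    [[60.5, -52.9, 3.1], [0, 0, 0]],
    [[60.5, -52.9, 3.1], [0, 0, 0]],
    [[60.5, -52.9, 3.1], [0, 0, 0]],
    [[60.5, -52.9, 3.1], [0, 0, 0]]
  ],
  "grip": -1
}}

```text
clock: 1.77
tool_pos: [0.6136, 0.0488, 0.1999]
orientation: [0.993, 0.116, 0.001, -0.001]
contact_force: [1.1, 0.0, 0.6]
grip_width: 0.0853
```

```bash
python3 go.py .6112 .0448 .2 13 .6112 .0448 .068 13
python3 - <<'E'
from h import *
for n in("top","side"): p,d=shot(n,1)
cv2.imwrite("pics/top1b.png",cv2.resize(cv2.imread("pics/top1.png"),(800,600)))
E
```

```text
t 1.77 p [0.6136 0.0488 0.1999] yaw 13.34 tilt 0.12 F [1.1 0.  0.6] w 0.0853 j6 1.4
[0.6112, 0.0448, 0.2, 13.0] [-0.33, 0.33, -0.01] [-0.05, -0.11, 0.34]
[0.6112, 0.0448, 0.068, 13.0] [-0.36, 0.34, 13.19] [-0.05, -0.11, 0.34]
```

View pics/top1b.png

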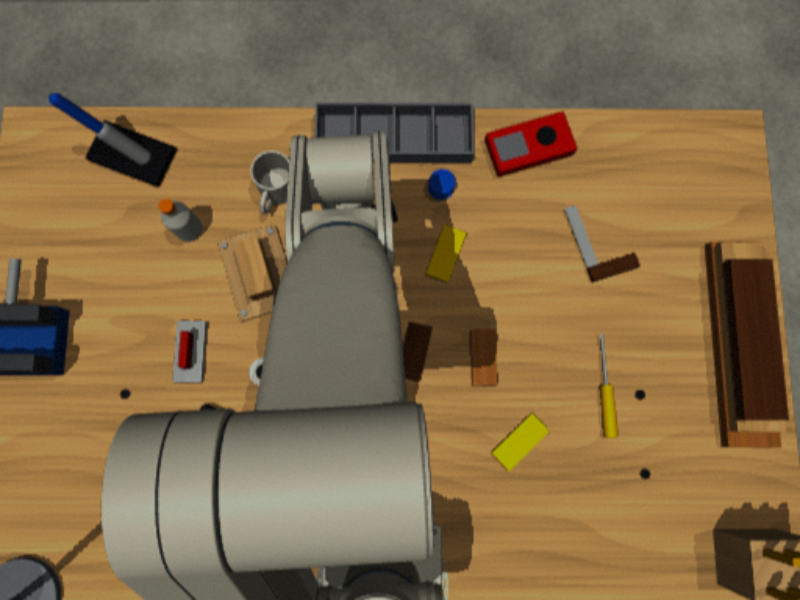

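View: no further blocks. Only the dark one (415,351) and the mid-brown one (484,357) are there. Next I'll correct x and y and descend around the ring.

>>> {"name": "drive_tool", "arguments": {
  "plan": [
    [[-0.35, 0.35, 0], [0, 0, 0.3]],
    [[-0.35, 0.35, 0], [0, 0, 0.3]],
    [[-0.35, 0.35, 0], [0, 0, 0.3]],
    [[-0.35, 0.35, 0], [0, 0, 0.3]]
  ]
}}

```text
clock: 2.2
tool_pos: [0.6078, 0.0387, 0.2006]
orientation: [0.994, 0.111, -0.0, 0.0]
contact_force: [-0.2, 0.8, 0.4]
grip_width: 0.085
```

```bash
python3 go.py .6112 .0448 .2 13 .6112 .0448 .068 13
```

```text
t 2.2 p [0.6078 0.0387 0.2006] yaw 12.75 tilt 0.01 F [-0.2  0.8  0.4] w 0.085 j6 1.39
[0.6112, 0.0448, 0.2, 13.0] [0.47, -0.52, 0.06] [0.0, 0.01, -0.25]
[0.6112, 0.0448, 0.068, 13.0] [0.47, -0.52, 13.26] [0.0, 0.01, -0.25]
```

>>> {"name": "drive_tool", "arguments": {
  "plan": [
    [[0.4, -0.4, 0], [0, 0, 0]],
    [[0.4, -0.4, 0], [0, 0, 0]],
    [[0.4, -0.4, 0], [0, 0, 0]],
    [[0.4, -0.4, 0], [0, 0, 0]],
    [[0.4, -0.4, 0], [0, 0, 0]],
    [[0.4, -0.4, 0], [0, 0, 0]],
    [[0.4, -0.4, 0], [0, 0, 0]],
    [[0.4, -0.4, 0], [0, 0, 0]]
  ]
}}

```text
clock: 2.87
tool_pos: [0.6113, 0.0449, 0.2003]
orientation: [0.994, 0.112, -0.0, 0.0]
contact_force: [0.2, -0.3, 0.3]
grip_width: 0.085
```

```bash
python3 go.py .6112 .0448 .2 13 .6112 .0448 .068 13
```

```text
t 2.87 p [0.6113 0.0449 0.2003] yaw 12.87 tilt 0.01 F [ 0.2 -0.3  0.3] w 0.085 j6 1.4
[0.6112, 0.0448, 0.2, 13.0] [-0.02, 0.01, 0.03] [0.0, 0.01, -0.13]
[0.6112, 0.0448, 0.068, 13.0] [-0.02, 0.01, 13.23] [0.0, 0.01, -0.13]
```

>>> {"name": "drive_tool", "arguments": {
  "plan": [
    [[0, 0, 2], [0, 0, 0]],
    [[0, 0, 4], [0, 0, 0]],
    [[0, 0, 6], [0, 0, 0]],
    [[0, 0, 7.5], [0, 0, 0]],
    [[0, 0, 9], [0, 0, 0]],
    [[0, 0, 10], [0, 0, 0]],
    [[0, 0, 11], [0, 0, 0]],
    [[0, 0, 12], [0, 0, 0]],
    [[0, 0, 12.7], [0, 0, 0]],
    [[0, 0, 13.2], [0, 0, 0]],
    [[0, 0, 13.2], [0, 0, 0]],
    [[0, 0, 13.2], [0, 0, 0]],
    [[0, 0, 13.2], [0, 0, 0]],
    [[0, 0, 13.2], [0, 0, 0]]
  ]
}}

```text
clock: 4.03
tool_pos: [0.6119, 0.045, 0.069]
orientation: [0.994, 0.112, 0.001, 0.0]
contact_force: [0.7, 0.6, -0.2]
grip_width: 0.0854
```

>>> {"name": "drive_tool", "arguments": {
  "plan": [
    [[0, 0, 0], [0, 0, 0]],
    [[0, 0, 0], [0, 0, 0]],
    [[0, 0, 0], [0, 0, 0]],
    [[0, 0, 0], [0, 0, 0]],
    [[0, 0, 0], [0, 0, 0]],
    [[0, 0, 0], [0, 0, 0]],
    [[0, 0, 0], [0, 0, 0]],
    [[0, 0, 0], [0, 0, 0]],
    [[0, 0, 0], [0, 0, 0]]
  ],
  "grip": -0.4
}}

```text
clock: 4.78
tool_pos: [0.6121, 0.0436, 0.0696]
orientation: [0.994, 0.113, 0.001, 0.001]
contact_force: [-2.2, -6.6, 8.1]
grip_width: 0.0641
```

```bash
python3 go.py .6112 .0448 .068 13
```

```text
t 4.78 p [0.6121 0.0436 0.0696] yaw 12.92 tilt 0.15 F [-2.2 -6.6  8.1] w 0.0641 j6 1.4
[0.6112, 0.0448, 0.068, 13.0] [-0.06, -0.14, 0.16] [0.13, -0.07, -0.08]
```

>>> {"name": "drive_tool", "arguments": {
  "plan": [
    [[0, 0, 0], [0, 0, 3]],
    [[0, 0, 0], [0, 0, 6]],
    [[0, 0, 0], [0, 0, 9]],
    [[0, 0, 0], [0, 0, 12]],
    [[0, 0, 0], [0, 0, 15]],
    [[0, 0, 0], [0, 0, 18]],
    [[0, 0, 0], [0, 0, 21]],
    [[0, 0, 0], [0, 0, 23]],
    [[0, 0, 0], [0, 0, 24.5]],
    [[0, 0, 0], [0, 0, 24.5]],
    [[0, 0, 0], [0, 0, 24.5]],
    [[0, 0, 0], [0, 0, 24.5]],
    [[0, 0, 0], [0, 0, 24.5]]
  ]
}}

```text
clock: 5.87
tool_pos: [0.6121, 0.0431, 0.0696]
orientation: [0.995, -0.101, 0.001, 0.001]
contact_force: [0.1, -8.5, 7.2]
grip_width: 0.0645
```

>>> {"name": "drive_tool", "arguments": {
  "plan": [
    [[0, 0, 0], [0, 0, 0]],
    [[0, 0, 0], [0, 0, 0]],
    [[0, 0, 0], [0, 0, 0]],
    [[0, 0, 0], [0, 0, 0]],
    [[0, 0, 0], [0, 0, 0]],
    [[0, 0, 0], [0, 0, 0]]
  ],
  "grip": -1
}}

```text
clock: 6.37
tool_pos: [0.6113, 0.0452, 0.0682]
orientation: [0.995, -0.101, -0.0, -0.0]
contact_force: [0.5, -0.2, 0.3]
grip_width: 0.0854
```

```bash
python3 go.py .6112 .0448 .2 -11
```

```text
t 6.37 p [0.6113 0.0452 0.0682] yaw -11.62 tilt 0.01 F [ 0.5 -0.2  0.3] w 0.0854 j6 1.83
[0.6112, 0.0448, 0.2, -11.0] [-0.01, 0.04, -13.18] [-0.0, 0.01, -0.62]
```

>>> {"name": "drive_tool", "arguments": {
  "plan": [
    [[0, 0, -2], [0, 0, 0]],
    [[0, 0, -5], [0, 0, 0]],
    [[0, 0, -9], [0, 0, 0]],
    [[0, 0, -13], [0, 0, 0]],
    [[0, 0, -13], [0, 0, 0]],
    [[0, 0, -13], [0, 0, 0]],
    [[0, 0, -13], [0, 0, 0]]
  ]
}}

```text
clock: 6.95
tool_pos: [0.611, 0.045, 0.1982]
orientation: [0.995, -0.101, -0.0, -0.0]
contact_force: [-1.5, 0.6, -0.5]
grip_width: 0.0852
```

```bash
python3 go.py .433 -.0592 .15 -13.3
```

```text
t 6.95 p [0.611  0.045  0.1982] yaw -11.62 tilt 0.0 F [-1.5  0.6 -0.5] w 0.0852 j6 1.83
[0.433, -0.0592, 0.15, -13.3] [-15.34, 13.8, 4.82] [-0.0, 0.0, 1.68]
```

>>> {"name": "drive_tool", "arguments": {
  "plan": [
    [[-3, 3, 0], [0, 0, 0]],
    [[-6, 6, 0], [0, 0, 0.5]],
    [[-9, 9, 1], [0, 0, 1]],
    [[-12, 11, 2], [0, 0, 1.7]],
    [[-14, 13, 3.5], [0, 0, 1.7]],
    [[-15.3, 13.8, 4.8], [0, 0, 1.7]],
    [[-15.3, 13.8, 4.8], [0, 0, 1.7]],
    [[-15.3, 13.8, 4.8], [0, 0, 1.7]],
    [[-15.3, 13.8, 4.8], [0, 0, 1.7]],
    [[-15.3, 13.8, 4.8], [0, 0, 1.7]],
    [[-15.3, 13.8, 4.8], [0, 0, 1.7]],
    [[-15.3, 13.8, 4.8], [0, 0, 1.7]]
  ]
}}

```text
clock: 7.95
tool_pos: [0.4347, -0.0591, 0.1506]
orientation: [0.993, -0.116, 0.0, 0.0]
contact_force: [-0.0, -0.6, 0.6]
grip_width: 0.0855
```

```bash
python3 go.py .433 -.0592 .008 -13.3
python3 - <<'E'
from meas import *
pt,dt=shot("top",2); ps,ds=shot("side",2)
h,s,v=cv2.split(cv2.cvtColor(pt,cv2.COLOR_RGB2HSV))
R=np.zeros(h.shape,bool); R[150:182,215:248]=1
print([q[:2] for q in blobs(None,(h>19)&(h<36)&(s>110)&R,2)])
c=np.array([.6115,.0445])
for q in blobs(None,(h>19)&(h<36)&(s>110)&R,4):
    d=onz("top",*q[1],.1)[:2]-c; print(np.hypot(*d),np.degrees(np.arctan2(d[1],d[0]))%360)
a=cv2.resize(pt[135:185,190:270],(800,500),interpolation=cv2.INTER_CUBIC); cv2.imwrite("pics/c2.png",a[:,:,::-1])
E
```

```text
t 7.95 p [ 0.4347 -0.0591  0.1506] yaw -13.29 tilt 0.06 F [-0.  -0.6  0.6] w 0.0855 j6 1.64
[0.433, -0.0592, 0.008, -13.3] [-0.17, 0.05, 14.26] [-0.01, -0.06, 0.01]
[(np.int32(9), [226.7, 169.9])]
0.031109421424331478 162.8502306617846
```

View pics/c2.png

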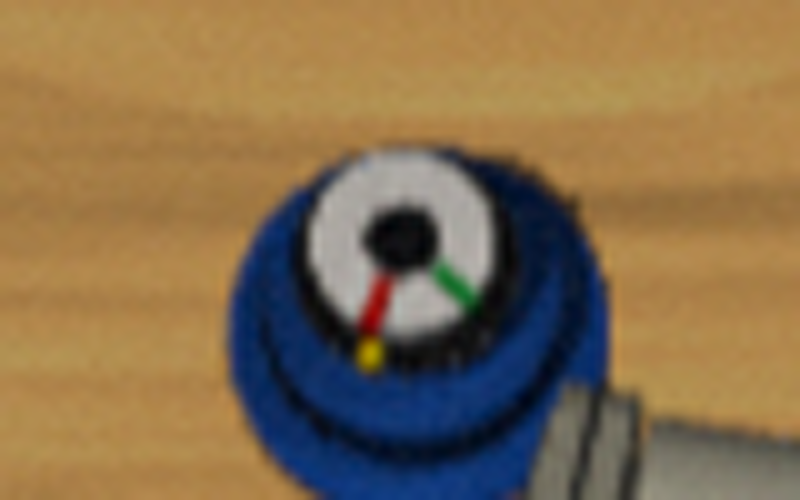

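Crop 2 shows the yellow index at (370,352), in line with the red mark (measured 162.9°, red about 161.5°). Next I'll grasp the dark block.

>>> {"name": "drive_tool", "arguments": {
  "plan": [
    [[-0.15, 0, 2], [0, 0, 0]],
    [[-0.15, 0, 5], [0, 0, 0]],
    [[-0.15, 0, 8], [0, 0, 0]],
    [[-0.15, 0, 10], [0, 0, 0]],
    [[-0.15, 0, 12], [0, 0, 0]],
    [[-0.15, 0, 13.2], [0, 0, 0]],
    [[-0.15, 0, 14], [0, 0, 0]],
    [[-0.15, 0, 14.5], [0, 0, 0]],
    [[-0.15, 0, 14.5], [0, 0, 0]],
    [[-0.15, 0, 14.5], [0, 0, 0]],
    [[-0.15, 0, 14.5], [0, 0, 0]]
  ]
}}

```text
clock: 8.97
tool_pos: [0.4329, -0.0591, 0.006]
orientation: [0.993, -0.116, 0.001, 0.0]
contact_force: [-0.2, -0.3, -0.5]
grip_width: 0.0856
```

>>> {"name": "drive_tool", "arguments": {
  "plan": [
    [[0, 0, 0], [0, 0, 0]],
    [[0, 0, 0], [0, 0, 0]],
    [[0, 0, 0], [0, 0, 0]],
    [[0, 0, 0], [0, 0, 0]],
    [[0, 0, 0], [0, 0, 0]],
    [[0, 0, 0], [0, 0, 0]],
    [[0, 0, 0], [0, 0, 0]],
    [[0, 0, 0], [0, 0, 0]],
    [[0, 0, 0], [0, 0, 0]],
    [[0, 0, 0], [0, 0, 0]]
  ],
  "grip": 0.5
}}

```text
clock: 9.8
tool_pos: [0.4326, -0.0591, 0.0063]
orientation: [0.993, -0.116, 0.0, 0.0]
contact_force: [-2.1, 1.5, 13.8]
grip_width: 0.0455
```

```bash
python3 go.py .433 -.0592 .008 -13.3
```

```text
t 9.8 p [ 0.4326 -0.0591  0.0063] yaw -13.34 tilt 0.06 F [-2.1  1.5 13.8] w 0.0455 j6 1.64
[0.433, -0.0592, 0.008, -13.3] [0.05, 0.0, -0.17] [-0.01, -0.06, -0.04]
```

>>> {"name": "drive_tool", "arguments": {
  "plan": [
    [[0, 0, -1], [0, 0, 0]],
    [[0, 0, -3], [0, 0, 0]],
    [[0, 0, -6], [0, 0, 0]],
    [[0, 0, -9], [0, 0, 0]],
    [[0, 0, -12], [0, 0, 0]],
    [[0, 0, -15], [0, 0, 0]],
    [[0, 0, -17.5], [0, 0, 0]],
    [[0, 0, -17.5], [0, 0, 0]],
    [[0, 0, -17.5], [0, 0, 0]],
    [[0, 0, -17.5], [0, 0, 0]],
    [[0, 0, -17.5], [0, 0, 0]]
  ]
}}

```text
clock: 10.72
tool_pos: [0.4312, -0.0588, 0.1793]
orientation: [0.993, -0.116, -0.001, -0.0]
contact_force: [0.3, 0.9, -0.3]
grip_width: 0.0454
```

```bash
python3 go.py .591 .251 .16 18
```

```text
t 10.72 p [ 0.4312 -0.0588  0.1793] yaw -13.33 tilt 0.14 F [ 0.3  0.9 -0.3] w 0.0454 j6 1.64
[0.591, 0.251, 0.16, 18.0] [8.41, -33.84, 1.9] [-0.03, 0.14, -31.33]
```

>>> {"name": "drive_tool", "arguments": {
  "plan": [
    [[0.7, -3, 0], [0, 0, -3]],
    [[1.5, -6, 0], [0, 0, -6]],
    [[2.3, -9, 0], [0, 0, -9]],
    [[3, -12, 0], [0, 0, -12]],
    [[3.8, -15, 0], [0, 0, -15]],
    [[4.6, -18, 0], [0, 0, -18]],
    [[5.4, -21, 0], [0, 0, -21]],
    [[6.1, -24, 0], [0, 0, -24]],
    [[6.8, -27, 0], [0, 0, -27]],
    [[7.5, -30, 0.5], [0, 0, -30]],
    [[8.1, -32.5, 1], [0, 0, -31.3]],
    [[8.4, -33.8, 1.9], [0, 0, -31.3]],
    [[8.4, -33.8, 1.9], [0, 0, -31.3]],
    [[8.4, -33.8, 1.9], [0, 0, -31.3]],
    [[8.4, -33.8, 1.9], [0, 0, -31.3]],
    [[8.4, -33.8, 1.9], [0, 0, -31.3]],
    [[8.4, -33.8, 1.9], [0, 0, -31.3]],
    [[8.4, -33.8, 1.9], [0, 0, -31.3]],
    [[8.4, -33.8, 1.9], [0, 0, -31.3]]
  ]
}}

```text
clock: 12.3
tool_pos: [0.592, 0.2499, 0.1619]
orientation: [0.988, 0.156, 0.0, -0.0]
contact_force: [0.6, 0.4, 0.0]
grip_width: 0.0452
```

```bash
python3 go.py .591 .251 .16 18 .591 .251 .075 18
```

```text
t 12.3 p [0.592  0.2499 0.1619] yaw 17.92 tilt 0.03 F [0.6 0.4 0. ] w 0.0452 j6 1.64
[0.591, 0.251, 0.16, 18.0] [-0.07, -0.13, 0.19] [-0.0, -0.03, -0.08]
[0.591, 0.251, 0.075, 18.0] [-0.07, -0.13, 8.69] [-0.0, -0.03, -0.08]
```

>>> {"name": "drive_tool", "arguments": {
  "plan": [
    [[-0.05, -0.1, 2], [0, 0, 0]],
    [[-0.05, -0.1, 4], [0, 0, 0]],
    [[-0.05, -0.1, 6], [0, 0, 0]],
    [[-0.05, -0.1, 7], [0, 0, 0]],
    [[-0.05, -0.1, 8], [0, 0, 0]],
    [[-0.05, -0.1, 8], [0, 0, 0]],
    [[-0.05, -0.1, 8], [0, 0, 0]],
    [[-0.05, -0.1, 8], [0, 0, 0]],
    [[-0.05, -0.1, 8], [0, 0, 0]],
    [[-0.05, -0.1, 8], [0, 0, 0]],
    [[-0.05, -0.1, 8], [0, 0, 0]]
  ]
}}

```text
clock: 13.22
tool_pos: [0.5915, 0.2515, 0.0821]
orientation: [0.988, 0.156, 0.001, -0.0]
contact_force: [-1.0, 0.6, -0.4]
grip_width: 0.0454
```

```bash
python3 go.py .591 .251 .075 18
python3 - <<'E'
from h import *
p,d=shot("side",3); a=cv2.resize(p[110:200,210:330],(800,600),interpolation=cv2.INTER_CUBIC); cv2.imwrite("pics/c3.png",a[:,:,::-1])
E
```

```text
t 13.22 p [0.5915 0.2515 0.0821] yaw 17.97 tilt 0.07 F [-1.   0.6 -0.4] w 0.0454 j6 1.64
[0.591, 0.251, 0.075, 18.0] [-0.07, 0.03, 0.71] [-0.01, -0.07, -0.03]
```

View pics/c3.png

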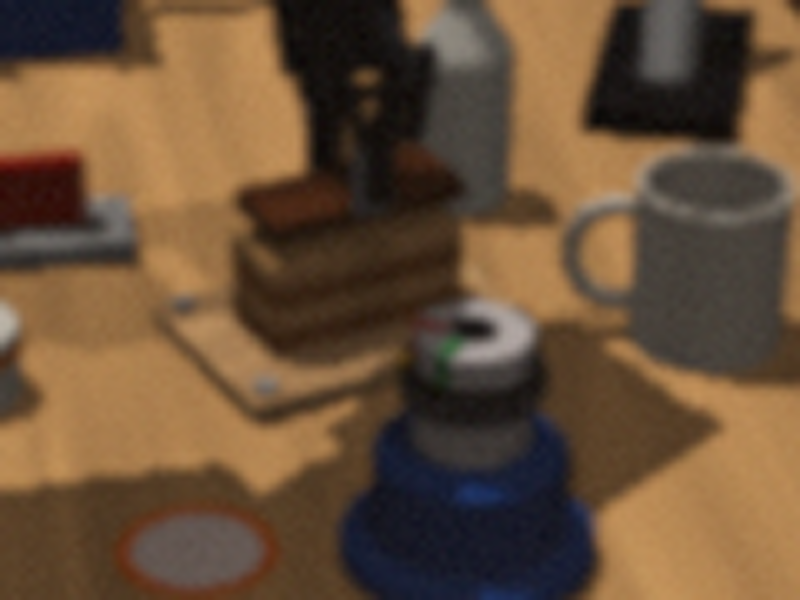

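The crop shows the block square above the stack with a gap of about 1 cm. Now I'll feel down slowly.

>>> {"name": "drive_tool", "arguments": {
  "plan": [
    [[-0.05, 0.03, 0.2], [0, 0, 0]],
    [[-0.05, 0.03, 0.4], [0, 0, 0]],
    [[-0.05, 0.03, 0.6], [0, 0, 0]],
    [[-0.05, 0.03, 0.8], [0, 0, 0]],
    [[-0.05, 0.03, 0.9], [0, 0, 0]],
    [[-0.05, 0.03, 1.0], [0, 0, 0]],
    [[-0.05, 0.03, 1.0], [0, 0, 0]],
    [[-0.05, 0.03, 1.0], [0, 0, 0]]
  ]
}}

```text
clock: 13.93
tool_pos: [0.5908, 0.2508, 0.0712]
orientation: [0.988, 0.156, -0.0, 0.0]
contact_force: [0.2, 0.2, -0.9]
grip_width: 0.0451
```

>>> {"name": "drive_tool", "arguments": {
  "plan": [
    [[0, 0, 0.1], [0, 0, 0]],
    [[0, 0, 0.1], [0, 0, 0]],
    [[0, 0, 0.1], [0, 0, 0]]
  ]
}}

```text
clock: 14.18
tool_pos: [0.5907, 0.2508, 0.0703]
orientation: [0.988, 0.156, 0.0, -0.0]
contact_force: [0.1, -1.1, -0.9]
grip_width: 0.0451
```

>>> {"name": "drive_tool", "arguments": {
  "plan": [
    [[0, 0, 0.1], [0, 0, 0]],
    [[0, 0, 0.1], [0, 0, 0]],
    [[0, 0, 0.1], [0, 0, 0]]
  ]
}}

```text
clock: 14.43
tool_pos: [0.5909, 0.2509, 0.0699]
orientation: [0.988, 0.156, 0.0, -0.0]
contact_force: [-1.8, -0.2, 4.8]
grip_width: 0.0453
```

>>> {"name": "drive_tool", "arguments": {
  "plan": [
    [[0, 0, 0.03], [0, 0, 0]],
    [[0, 0, 0.03], [0, 0, 0]],
    [[0, 0, 0.03], [0, 0, 0]]
  ]
}}

```text
clock: 14.68
tool_pos: [0.5909, 0.2509, 0.0699]
orientation: [0.988, 0.156, 0.0, -0.0]
contact_force: [-2.8, -1.0, 7.1]
grip_width: 0.0454
```

>>> {"name": "drive_tool", "arguments": {
  "plan": [
    [[0, 0, 0], [0, 0, 0]],
    [[0, 0, 0], [0, 0, 0]],
    [[0, 0, 0], [0, 0, 0]],
    [[0, 0, 0], [0, 0, 0]],
    [[0, 0, 0], [0, 0, 0]],
    [[0, 0, 0], [0, 0, 0]],
    [[0, 0, -2], [0, 0, 0]],
    [[0, 0, -4], [0, 0, 0]],
    [[0, 0, -7], [0, 0, 0]],
    [[0, 0, -10], [0, 0, 0]],
    [[0, 0, -10], [0, 0, 0]],
    [[0, 0, -10], [0, 0, 0]],
    [[0, 0, -10], [0, 0, 0]]
  ],
  "grip": -1
}}

```text
clock: 15.77
tool_pos: [0.5904, 0.2507, 0.1687]
orientation: [0.988, 0.156, -0.0, 0.0]
contact_force: [1.1, 0.2, -0.8]
grip_width: 0.0855
```

```bash
python3 go.py .421 -.1945 .15 -1.1
```

```text
t 15.77 p [0.5904 0.2507 0.1687] yaw 17.97 tilt 0.02 F [ 1.1  0.2 -0.8] w 0.0855 j6 1.64
[0.421, -0.1945, 0.15, -1.1] [-29.85, 37.12, 1.88] [0.01, 0.02, 19.07]
```

>>> {"name": "drive_tool", "arguments": {
  "plan": [
    [[-3, 3.7, 0], [0, 0, 2]],
    [[-5, 6.5, 0], [0, 0, 4]],
    [[-7.5, 9.3, 0], [0, 0, 6]],
    [[-10, 12.5, 0], [0, 0, 8]],
    [[-12.5, 15.6, 0], [0, 0, 10]],
    [[-15, 18.6, 0], [0, 0, 12]],
    [[-17.5, 21.7, 0], [0, 0, 14]],
    [[-20, 24.8, 0], [0, 0, 16]],
    [[-22.5, 28, 0], [0, 0, 18]],
    [[-25, 31, 0], [0, 0, 19]],
    [[-27.5, 34, 0.5], [0, 0, 19.1]],
    [[-29, 36, 1], [0, 0, 19.1]],
    [[-29.8, 37.1, 1.9], [0, 0, 19.1]],
    [[-29.8, 37.1, 1.9], [0, 0, 19.1]],
    [[-29.8, 37.1, 1.9], [0, 0, 19.1]],
    [[-29.8, 37.1, 1.9], [0, 0, 19.1]],
    [[-29.8, 37.1, 1.9], [0, 0, 19.1]],
    [[-29.8, 37.1, 1.9], [0, 0, 19.1]],
    [[-29.8, 37.1, 1.9], [0, 0, 19.1]],
    [[-29.8, 37.1, 1.9], [0, 0, 19.1]]
  ]
}}

```text
clock: 17.43
tool_pos: [0.422, -0.1935, 0.1502]
orientation: [1.0, -0.009, 0.0, 0.0]
contact_force: [-0.0, -0.4, -0.2]
grip_width: 0.0854
```

```bash
python3 go.py .421 -.1945 .006 -1.1
python3 - <<'E'
from meas import *
pt,dt=shot("top",4); shot("side",4); w=cloud("top",dt)
h,s,v=cv2.split(cv2.cvtColor(cv2.GaussianBlur(pt,(3,3),0),cv2.COLOR_RGB2HSV))
R=np.zeros(h.shape,bool); R[140:200,135:195]=1
m=(v<125)&(s>90)&R&(w[...,2]>.05); b=max(blobs(None,m,50)); k=b[3]==b[2]
z=np.median(w[...,2][cv2.erode(k.astype(np.uint8),np.ones((3,3)))>0]); print("block on stack z",z,rect("top",k,z), "hidden?",k.sum())
cv2.imwrite("pics/c4.png",cv2.resize(pt[120:280,90:330],(800,533),interpolation=cv2.INTER_CUBIC)[:,:,::-1])
E
```

```text
t 17.43 p [ 0.422  -0.1935  0.1502] yaw -1.07 tilt 0.02 F [-0.  -0.4 -0.2] w 0.0854 j6 1.13
[0.421, -0.1945, 0.006, -1.1] [-0.11, 0.1, 14.42] [0.01, -0.02, 0.03]
block on stack z 0.07441027359244379 [588.7 249.2 118.   50.6  18. ] hidden? 639
```

View pics/c4.png

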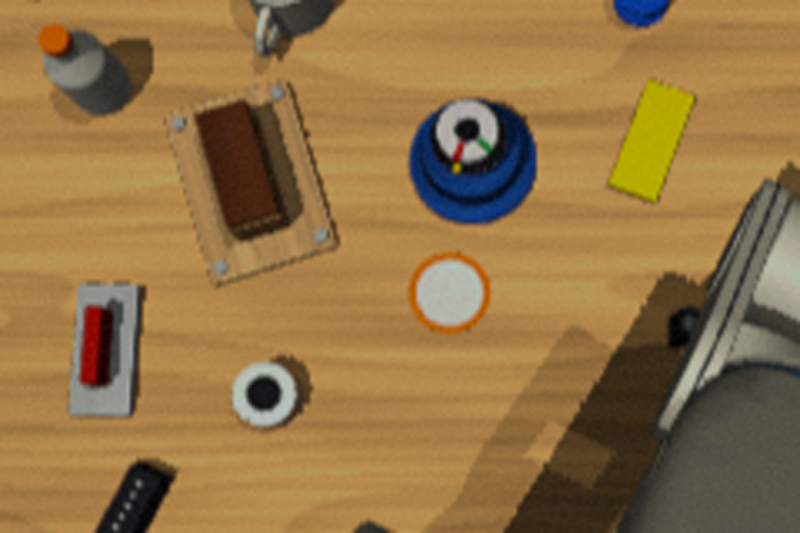

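The dark block lies square on the stack (crop 240,165), and its logger neighbour hasn't been moved. Next I'll grasp the mid-brown block.

>>> {"name": "drive_tool", "arguments": {
  "plan": [
    [[-0.1, 0.1, 2], [0, 0, 0]],
    [[-0.1, 0.1, 5], [0, 0, 0]],
    [[-0.1, 0.1, 8], [0, 0, 0]],
    [[-0.1, 0.1, 10], [0, 0, 0]],
    [[-0.1, 0.1, 12], [0, 0, 0]],
    [[-0.1, 0.1, 13.2], [0, 0, 0]],
    [[-0.1, 0.1, 14], [0, 0, 0]],
    [[-0.1, 0.1, 14.4], [0, 0, 0]],
    [[-0.1, 0.1, 14.4], [0, 0, 0]],
    [[-0.1, 0.1, 14.4], [0, 0, 0]],
    [[-0.1, 0.1, 14.4], [0, 0, 0]]
  ]
}}

```text
clock: 18.45
tool_pos: [0.4213, -0.1952, 0.0068]
orientation: [1.0, -0.01, 0.001, 0.0]
contact_force: [0.7, 0.8, 0.1]
grip_width: 0.0854
```

>>> {"name": "drive_tool", "arguments": {
  "plan": [
    [[0, 0, 0], [0, 0, 0]],
    [[0, 0, 0], [0, 0, 0]],
    [[0, 0, 0], [0, 0, 0]],
    [[0, 0, 0], [0, 0, 0]],
    [[0, 0, 0], [0, 0, 0]],
    [[0, 0, 0], [0, 0, 0]],
    [[0, 0, 0], [0, 0, 0]],
    [[0, 0, 0], [0, 0, 0]],
    [[0, 0, 0], [0, 0, 0]],
    [[0, 0, 0], [0, 0, 0]]
  ],
  "grip": 0.5
}}

```text
clock: 19.28
tool_pos: [0.421, -0.1951, 0.0069]
orientation: [1.0, -0.01, 0.0, 0.0]
contact_force: [-2.0, 0.5, 10.5]
grip_width: 0.0458
```

>>> {"name": "drive_tool", "arguments": {
  "plan": [
    [[0, 0, -1], [0, 0, 0]],
    [[0, 0, -3], [0, 0, 0]],
    [[0, 0, -6], [0, 0, 0]],
    [[0, 0, -9], [0, 0, 0]],
    [[0, 0, -12], [0, 0, 0]],
    [[0, 0, -15], [0, 0, 0]],
    [[0, 0, -17.5], [0, 0, 0]],
    [[0, 0, -17.5], [0, 0, 0]],
    [[0, 0, -17.5], [0, 0, 0]],
    [[0, 0, -17.5], [0, 0, 0]],
    [[0, 0, -17.5], [0, 0, 0]],
    [[0, 0, -17.5], [0, 0, 0]]
  ]
}}

```text
clock: 20.28
tool_pos: [0.4197, -0.1945, 0.1797]
orientation: [1.0, -0.01, -0.001, -0.001]
contact_force: [-0.2, 0.2, -1.2]
grip_width: 0.0462
```

```bash
python3 go.py .591 .251 .16 18
```

```text
t 20.28 p [ 0.4197 -0.1945  0.1797] yaw -1.13 tilt 0.17 F [-0.2  0.2 -1.2] w 0.0462 j6 1.13
[0.591, 0.251, 0.16, 18.0] [16.25, -44.88, 1.98] [-0.1, 0.14, -19.14]
```

>>> {"name": "drive_tool", "arguments": {
  "plan": [
    [[1, -3, 0], [0, 0, -1.3]],
    [[2.2, -6, 0], [0, 0, -2.6]],
    [[3.3, -9, 0], [0, 0, -3.9]],
    [[4.4, -12, 0], [0, 0, -5.2]],
    [[5.5, -15, 0], [0, 0, -6.5]],
    [[6.6, -18, 0], [0, 0, -8]],
    [[7.7, -21, 0], [0, 0, -9.3]],
    [[8.7, -24, 0], [0, 0, -10.6]],
    [[9.8, -27, 0], [0, 0, -12]],
    [[10.9, -30, 0], [0, 0, -13.3]],
    [[12, -33, 0], [0, 0, -14.6]],
    [[13, -36, 0], [0, 0, -16]],
    [[14, -39, 0], [0, 0, -17.3]],
    [[15, -41.5, 0.5], [0, 0, -18.5]],
    [[15.7, -43.5, 1], [0, 0, -19.1]],
    [[16.2, -44.9, 1.5], [0, 0, -19.1]],
    [[16.2, -44.9, 2], [0, 0, -19.1]],
    [[16.2, -44.9, 2], [0, 0, -19.1]],
    [[16.2, -44.9, 2], [0, 0, -19.1]],
    [[16.2, -44.9, 2], [0, 0, -19.1]]
  ]
}}

```text
clock: 21.95
tool_pos: [0.5911, 0.2495, 0.1608]
orientation: [0.988, 0.156, -0.001, 0.0]
contact_force: [0.3, -0.2, -3.1]
grip_width: 0.0461
```

>>> {"name": "drive_tool", "arguments": {
  "plan": [
    [[0, 0, 0], [0, 0, 0]],
    [[0, 0, 0], [0, 0, 0]],
    [[0, 0, 0], [0, 0, 0]],
    [[0, 0, 0], [0, 0, 0]]
  ]
}}

```text
clock: 22.28
tool_pos: [0.5917, 0.2504, 0.1614]
orientation: [0.988, 0.156, 0.0, -0.0]
contact_force: [0.1, 0.5, -1.5]
grip_width: 0.0457
```

```bash
python3 go.py .591 .251 .094 18
```

```text
t 22.28 p [0.5917 0.2504 0.1614] yaw 17.94 tilt 0.03 F [ 0.1  0.5 -1.5] w 0.0457 j6 1.64
[0.591, 0.251, 0.094, 18.0] [-0.05, -0.08, 6.74] [-0.0, -0.03, -0.06]
```

>>> {"name": "drive_tool", "arguments": {
  "plan": [
    [[-0.05, -0.08, 2], [0, 0, 0]],
    [[-0.05, -0.08, 4], [0, 0, 0]],
    [[-0.05, -0.08, 5.5], [0, 0, 0]],
    [[-0.05, -0.08, 6.4], [0, 0, 0]],
    [[-0.05, -0.08, 6.9], [0, 0, 0]],
    [[-0.05, -0.08, 7.1], [0, 0, 0]],
    [[-0.05, -0.08, 7.3], [0, 0, 0]],
    [[-0.05, -0.08, 7.5], [0, 0, 0]],
    [[-0.05, -0.08, 7.5], [0, 0, 0]],
    [[-0.05, -0.08, 7.5], [0, 0, 0]],
    [[-0.05, -0.08, 7.5], [0, 0, 0]]
  ]
}}

```text
clock: 23.2
tool_pos: [0.5911, 0.2515, 0.0866]
orientation: [0.988, 0.156, 0.0, -0.0]
contact_force: [0.9, 0.3, -1.5]
grip_width: 0.0461
```

>>> {"name": "drive_tool", "arguments": {
  "plan": [
    [[0, 0, 0.1], [0, 0, 0]],
    [[0, 0, 0.1], [0, 0, 0]],
    [[0, 0, 0.1], [0, 0, 0]]
  ]
}}

```text
clock: 23.45
tool_pos: [0.5908, 0.2513, 0.0851]
orientation: [0.988, 0.156, 0.0, -0.0]
contact_force: [-0.0, -0.4, -1.5]
grip_width: 0.0457
```

>>> {"name": "drive_tool", "arguments": {
  "plan": [
    [[0, 0, 0.1], [0, 0, 0]],
    [[0, 0, 0.1], [0, 0, 0]],
    [[0, 0, 0.1], [0, 0, 0]]
  ]
}}

```text
clock: 23.7
tool_pos: [0.5908, 0.2513, 0.0839]
orientation: [0.988, 0.156, -0.0, 0.0]
contact_force: [0.2, 0.1, -1.9]
grip_width: 0.0461
```

>>> {"name": "drive_tool", "arguments": {
  "plan": [
    [[0, 0, 0.1], [0, 0, 0]],
    [[0, 0, 0.1], [0, 0, 0]],
    [[0, 0, 0.1], [0, 0, 0]]
  ]
}}

```text
clock: 23.95
tool_pos: [0.5908, 0.2513, 0.0829]
orientation: [0.988, 0.156, -0.0, 0.0]
contact_force: [0.1, 0.6, -1.3]
grip_width: 0.0462
```

>>> {"name": "drive_tool", "arguments": {
  "plan": [
    [[0, 0, 0.07], [0, 0, 0]],
    [[0, 0, 0.07], [0, 0, 0]],
    [[0, 0, 0.07], [0, 0, 0]]
  ]
}}

```text
clock: 24.2
tool_pos: [0.5909, 0.2514, 0.0825]
orientation: [0.988, 0.156, 0.0, -0.0]
contact_force: [-0.5, -0.1, -0.5]
grip_width: 0.0457
```

>>> {"name": "drive_tool", "arguments": {
  "plan": [
    [[0, 0, 0.07], [0, 0, 0]],
    [[0, 0, 0.07], [0, 0, 0]],
    [[0, 0, 0.07], [0, 0, 0]]
  ]
}}

```text
clock: 24.45
tool_pos: [0.591, 0.2514, 0.0824]
orientation: [0.988, 0.156, 0.0, -0.0]
contact_force: [-2.7, -1.0, 5.9]
grip_width: 0.0457
```

Contact felt at 5.9 N. I'll release, rise and move towards the caul.

>>> {"name": "drive_tool", "arguments": {
  "plan": [
    [[0, 0, 0], [0, 0, 0]],
    [[0, 0, 0], [0, 0, 0]],
    [[0, 0, 0], [0, 0, 0]],
    [[0, 0, 0], [0, 0, 0]],
    [[0, 0, 0], [0, 0, 0]],
    [[0, 0, 0], [0, 0, 0]],
    [[0, 0, 0], [0, 0, 0]],
    [[0, 0, -2], [0, 0, 0]],
    [[0, 0, -4], [0, 0, 0]],
    [[0, 0, -7], [0, 0, 0]],
    [[0, 0, -10], [0, 0, 0]],
    [[0, 0, -10], [0, 0, 0]],
    [[0, 0, -10], [0, 0, 0]],
    [[0, 0, -10], [0, 0, 0]]
  ],
  "grip": -1
}}

```text
clock: 25.62
tool_pos: [0.5904, 0.2512, 0.1813]
orientation: [0.988, 0.156, -0.0, 0.0]
contact_force: [0.1, 0.3, -0.4]
grip_width: 0.0854
```

```bash
python3 go.py .4325 .3765 .15 -1.3
python3 - <<'E'
from meas import *
pt,dt=load("top",4); ps,_=load("side",0)
h,s,v=cv2.split(cv2.cvtColor(pt,cv2.COLOR_RGB2HSV)); 
R=np.zeros(h.shape,bool); R[195:250,100:140]=1
m=((h<8)|(h>170))&(s>120)&R; b=max(blobs(None,m,10)); print("grip top+side",b[:2],rect("top",b[3]==b[2],.054))
m2=(((s<60)&(v>80))|m)&R; b=max(blobs(None,m2,10)); print("plate",rect("top",b[3]==b[2],.014))
E
```

```text
t 25.62 p [0.5904 0.2512 0.1813] yaw 17.96 tilt 0.03 F [ 0.1  0.3 -0.4] w 0.0854 j6 1.64
[0.4325, 0.3765, 0.15, -1.3] [-11.16, -16.79, 3.13] [0.01, 0.03, 19.26]
grip top+side (np.int32(200), [118.4, 223.5]) [430.4 372.5  67.9  25.3  -1.2]
plate [432.4 377.8 119.5  54.8  -1. ]
```

>>> {"name": "drive_tool", "arguments": {
  "plan": [
    [[-1.7, -2.5, 0], [0, 0, 3]],
    [[-3.4, -5, 0], [0, 0, 6]],
    [[-5, -7.5, 0], [0, 0, 9]],
    [[-6.7, -10, 0], [0, 0, 12]],
    [[-8.4, -12.5, 1], [0, 0, 15]],
    [[-10, -15, 2], [0, 0, 18]],
    [[-11.2, -16.8, 3.1], [0, 0, 19.2]],
    [[-11.2, -16.8, 3.1], [0, 0, 19.2]],
    [[-11.2, -16.8, 3.1], [0, 0, 19.2]],
    [[-11.2, -16.8, 3.1], [0, 0, 19.2]],
    [[-11.2, -16.8, 3.1], [0, 0, 19.2]],
    [[-11.2, -16.8, 3.1], [0, 0, 19.2]],
    [[-11.2, -16.8, 3.1], [0, 0, 19.2]]
  ]
}}

```text
clock: 26.7
tool_pos: [0.4334, 0.3761, 0.1509]
orientation: [1.0, -0.011, 0.0, -0.0]
contact_force: [-0.2, 0.9, -0.2]
grip_width: 0.0858
```

```bash
python3 go.py .432 .377 .022 -1.2
python3 - <<'E'
from meas import *
pt,dt=shot("top",5); shot("side",5); w=cloud("top",dt)
cv2.imwrite("pics/c5.png",cv2.resize(pt[120:280,90:330],(800,533),interpolation=cv2.INTER_CUBIC)[:,:,::-1])
E
```

```text
t 26.7 p [0.4334 0.3761 0.1509] yaw -1.3 tilt 0.03 F [-0.2  0.9 -0.2] w 0.0858 j6 2.29
[0.432, 0.377, 0.022, -1.2] [-0.15, -0.08, 12.89] [-0.02, -0.03, -0.1]
```

View pics/c5.png

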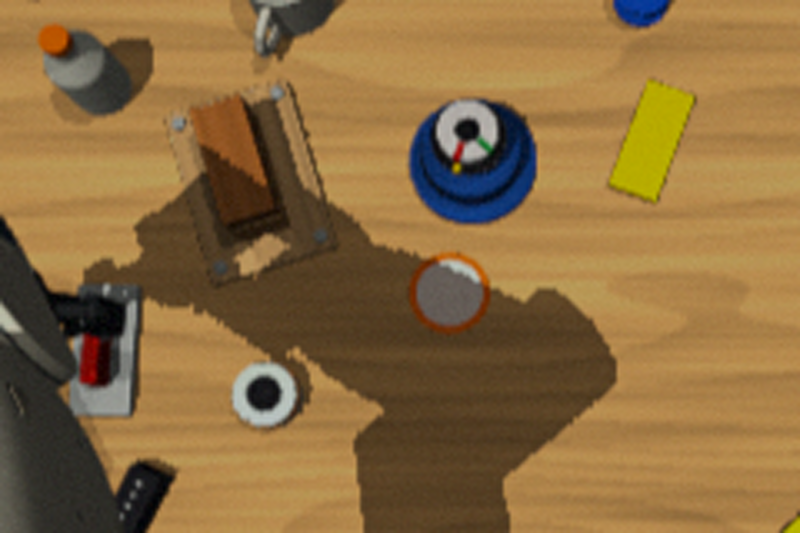

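Both blocks lie squarely on the stack (crop 235,160), and the logger (265,393) and pickup haven't moved. Next I'll grasp the caul.

>>> {"name": "drive_tool", "arguments": {
  "plan": [
    [[-0.1, -0.08, 2], [0, 0, 0]],
    [[-0.1, -0.08, 5], [0, 0, 0]],
    [[-0.1, -0.08, 8], [0, 0, 0]],
    [[-0.1, -0.08, 10], [0, 0, 0]],
    [[-0.1, -0.08, 11.5], [0, 0, 0]],
    [[-0.1, -0.08, 12.5], [0, 0, 0]],
    [[-0.1, -0.08, 12.9], [0, 0, 0]],
    [[-0.1, -0.08, 12.9], [0, 0, 0]],
    [[-0.1, -0.08, 12.9], [0, 0, 0]],
    [[-0.1, -0.08, 12.9], [0, 0, 0]]
  ]
}}

```text
clock: 27.63
tool_pos: [0.4322, 0.378, 0.0227]
orientation: [1.0, -0.011, 0.001, -0.001]
contact_force: [0.1, 0.2, -0.3]
grip_width: 0.0856
```

>>> {"name": "drive_tool", "arguments": {
  "plan": [
    [[0, 0, 0], [0, 0, 0]],
    [[0, 0, 0], [0, 0, 0]],
    [[0, 0, 0], [0, 0, 0]],
    [[0, 0, 0], [0, 0, 0]],
    [[0, 0, 0], [0, 0, 0]],
    [[0, 0, 0], [0, 0, 0]],
    [[0, 0, 0], [0, 0, 0]],
    [[0, 0, 0], [0, 0, 0]],
    [[0, 0, 0], [0, 0, 0]],
    [[0, 0, 0], [0, 0, 0]],
    [[0, 0, 0], [0, 0, 0]],
    [[0, 0, 0], [0, 0, 0]],
    [[0, 0, 0], [0, 0, 0]],
    [[0, 0, 0], [0, 0, 0]]
  ],
  "grip": 1
}}

```text
clock: 28.8
tool_pos: [0.4316, 0.3775, 0.0219]
orientation: [1.0, -0.011, 0.0, -0.0]
contact_force: [-1.4, -1.2, 4.4]
grip_width: 0.0149
```

>>> {"name": "drive_tool", "arguments": {
  "plan": [
    [[0, 0, -1], [0, 0, 0]],
    [[0, 0, -3], [0, 0, 0]],
    [[0, 0, -6], [0, 0, 0]],
    [[0, 0, -9], [0, 0, 0]],
    [[0, 0, -12], [0, 0, 0]],
    [[0, 0, -15], [0, 0, 0]],
    [[0, 0, -16], [0, 0, 0]],
    [[0, 0, -16], [0, 0, 0]],
    [[0, 0, -16], [0, 0, 0]],
    [[0, 0, -16], [0, 0, 0]],
    [[0, 0, -16], [0, 0, 0]],
    [[0, 0, -16], [0, 0, 0]]
  ]
}}

```text
clock: 29.8
tool_pos: [0.4307, 0.3767, 0.1797]
orientation: [1.0, -0.011, -0.001, 0.001]
contact_force: [-0.4, -0.4, -3.6]
grip_width: 0.0152
```

```bash
python3 go.py .591 .251 .17 18.2
```

```text
t 29.8 p [0.4307 0.3767 0.1797] yaw -1.23 tilt 0.2 F [-0.4 -0.4 -3.6] w 0.0152 j6 2.29
[0.591, 0.251, 0.17, 18.2] [16.3, 12.22, 0.96] [0.1, 0.17, -19.43]
```

>>> {"name": "drive_tool", "arguments": {
  "plan": [
    [[2, 1.5, 0], [0, 0, -2.5]],
    [[4, 3, 0], [0, 0, -5]],
    [[6, 4.5, 0], [0, 0, -7.5]],
    [[8, 6, 0], [0, 0, -10]],
    [[10, 7.5, 0], [0, 0, -12.5]],
    [[12, 9, 0], [0, 0, -15]],
    [[14, 10.5, 0.3], [0, 0, -17.5]],
    [[15.5, 11.6, 0.6], [0, 0, -19]],
    [[16.3, 12.2, 1], [0, 0, -19.3]],
    [[16.3, 12.2, 1], [0, 0, -19.3]],
    [[16.3, 12.2, 1], [0, 0, -19.3]],
    [[16.3, 12.2, 1], [0, 0, -19.3]],
    [[16.3, 12.2, 1], [0, 0, -19.3]],
    [[16.3, 12.2, 1], [0, 0, -19.3]],
    [[16.3, 12.2, 1], [0, 0, -19.3]]
  ]
}}

```text
clock: 31.05
tool_pos: [0.5914, 0.2526, 0.1719]
orientation: [0.988, 0.157, 0.0, -0.0]
contact_force: [-0.4, 0.5, -3.5]
grip_width: 0.0151
```

```bash
python3 go.py .591 .251 .12 18
```

```text
t 31.05 p [0.5914 0.2526 0.1719] yaw 18.12 tilt 0.01 F [-0.4  0.5 -3.5] w 0.0151 j6 1.64
[0.591, 0.251, 0.12, 18.0] [-0.09, 0.14, 5.19] [-0.01, -0.01, 0.12]
```

>>> {"name": "drive_tool", "arguments": {
  "plan": [
    [[-0.05, 0.1, 1.5], [0, 0, 0]],
    [[-0.05, 0.1, 3], [0, 0, 0]],
    [[-0.05, 0.1, 4.2], [0, 0, 0]],
    [[-0.05, 0.1, 4.8], [0, 0, 0]],
    [[-0.05, 0.1, 5.1], [0, 0, 0]],
    [[-0.05, 0.1, 5.3], [0, 0, 0]],
    [[-0.05, 0.1, 5.5], [0, 0, 0]],
    [[-0.05, 0.1, 5.5], [0, 0, 0]],
    [[-0.05, 0.1, 5.5], [0, 0, 0]],
    [[-0.05, 0.1, 5.5], [0, 0, 0]]
  ]
}}

```text
clock: 31.88
tool_pos: [0.592, 0.2509, 0.1172]
orientation: [0.988, 0.157, 0.0, -0.0]
contact_force: [0.6, -0.0, -4.1]
grip_width: 0.0153
```

>>> {"name": "drive_tool", "arguments": {
  "plan": [
    [[0, 0, 0.1], [0, 0, 0]],
    [[0, 0, 0.15], [0, 0, 0]],
    [[0, 0, 0.15], [0, 0, 0]],
    [[0, 0, 0.15], [0, 0, 0]]
  ]
}}

```text
clock: 32.22
tool_pos: [0.5917, 0.2508, 0.1151]
orientation: [0.988, 0.157, -0.0, 0.0]
contact_force: [0.0, 0.4, -5.5]
grip_width: 0.0153
```

>>> {"name": "drive_tool", "arguments": {
  "plan": [
    [[0, 0, 0.1], [0, 0, 0]],
    [[0, 0, 0.1], [0, 0, 0]],
    [[0, 0, 0.1], [0, 0, 0]]
  ]
}}

```text
clock: 32.47
tool_pos: [0.5916, 0.2508, 0.114]
orientation: [0.988, 0.157, -0.0, 0.0]
contact_force: [0.1, 0.8, -4.0]
grip_width: 0.0153
```

>>> {"name": "drive_tool", "arguments": {
  "plan": [
    [[0, 0, 0.1], [0, 0, 0]],
    [[0, 0, 0.1], [0, 0, 0]],
    [[0, 0, 0.1], [0, 0, 0]]
  ]
}}

```text
clock: 32.72
tool_pos: [0.5919, 0.2509, 0.1134]
orientation: [0.988, 0.157, 0.0, -0.0]
contact_force: [-0.1, 0.3, -2.2]
grip_width: 0.0152
```

>>> {"name": "drive_tool", "arguments": {
  "plan": [
    [[0, 0, 0.07], [0, 0, 0]],
    [[0, 0, 0.07], [0, 0, 0]],
    [[0, 0, 0.07], [0, 0, 0]]
  ]
}}

```text
clock: 32.97
tool_pos: [0.5919, 0.2509, 0.1134]
orientation: [0.988, 0.157, 0.0, -0.0]
contact_force: [-2.8, -1.3, 5.7]
grip_width: 0.0151
```

Contact. I'll release, rise and look at the result and the logger.

>>> {"name": "drive_tool", "arguments": {
  "plan": [
    [[0, 0, 0], [0, 0, 0]],
    [[0, 0, 0], [0, 0, 0]],
    [[0, 0, 0], [0, 0, 0]],
    [[0, 0, 0], [0, 0, 0]],
    [[0, 0, 0], [0, 0, 0]],
    [[0, 0, 0], [0, 0, 0]],
    [[0, 0, 0], [0, 0, 0]],
    [[0, 0, 0], [0, 0, 0]],
    [[0, 0, -2], [0, 0, 0]],
    [[0, 0, -4], [0, 0, 0]],
    [[0, 0, -7], [0, 0, 0]],
    [[0, 0, -9], [0, 0, 0]],
    [[0, 0, -9], [0, 0, 0]],
    [[0, 0, -9], [0, 0, 0]]
  ],
  "grip": -1
}}

```text
clock: 34.13
tool_pos: [0.5924, 0.2511, 0.2038]
orientation: [0.988, 0.157, 0.001, -0.0]
contact_force: [0.2, -0.1, -0.3]
grip_width: 0.0853
```

```bash
python3 go.py .3895 .2255 .15 18
```

```text
t 34.13 p [0.5924 0.2511 0.2038] yaw 18.07 tilt 0.17 F [ 0.2 -0.1 -0.3] w 0.0853 j6 1.64
[0.3895, 0.2255, 0.15, 18.0] [-20.1, -3.85, 5.32] [-0.01, -0.17, 0.07]
```

>>> {"name": "drive_tool", "arguments": {
  "plan": [
    [[-3, -0.6, 0], [0, 0, 0]],
    [[-6, -1.2, 0], [0, 0, 0]],
    [[-9, -1.8, 0], [0, 0, 0]],
    [[-12, -2.4, 1], [0, 0, 0]],
    [[-15, -3, 2], [0, 0, 0]],
    [[-18, -3.5, 4], [0, 0, 0]],
    [[-20.1, -3.9, 5.3], [0, 0, 0]],
    [[-20.1, -3.9, 5.3], [0, 0, 0]],
    [[-20.1, -3.9, 5.3], [0, 0, 0]],
    [[-20.1, -3.9, 5.3], [0, 0, 0]],
    [[-20.1, -3.9, 5.3], [0, 0, 0]],
    [[-20.1, -3.9, 5.3], [0, 0, 0]],
    [[-20.1, -3.9, 5.3], [0, 0, 0]],
    [[-20.1, -3.9, 5.3], [0, 0, 0]]
  ]
}}

```text
clock: 35.3
tool_pos: [0.3891, 0.2257, 0.1496]
orientation: [0.988, 0.157, 0.0, -0.0]
contact_force: [-0.5, 0.3, 0.3]
grip_width: 0.0852
```

```bash
python3 go.py .3895 .2255 .012 18
python3 - <<'E'
from meas import *
pt,dt=shot("top",6); ps,ds=shot("side",6)
h,s,v=cv2.split(cv2.cvtColor(pt,cv2.COLOR_RGB2HSV))
a=cv2.resize(pt[120:280,90:330],(600,400),interpolation=cv2.INTER_CUBIC); b=cv2.resize(ps[110:210,170:320],(600,400),interpolation=cv2.INTER_CUBIC)[:200+60]
hs,ss,vs=cv2.split(cv2.cvtColor(ps,cv2.COLOR_RGB2HSV))
R=np.zeros(h.shape,bool); R[145:172,188:222]=1
print([q[:2] for q in blobs(None,(ss<60)&(vs>90)&R,20)])
cv2.imwrite("pics/c6.png",cv2.resize(np.vstack([a,b]),(540,594))[:,:,::-1])
E
```

```text
t 35.3 p [0.3891 0.2257 0.1496] yaw 18.04 tilt 0.04 F [-0.5  0.3  0.3] w 0.0852 j6 1.76
[0.3895, 0.2255, 0.012, 18.0] [0.02, 0.03, 13.76] [-0.01, -0.04, 0.04]
[(np.int32(83), [203.0, 159.6])]
```

View pics/c6.png

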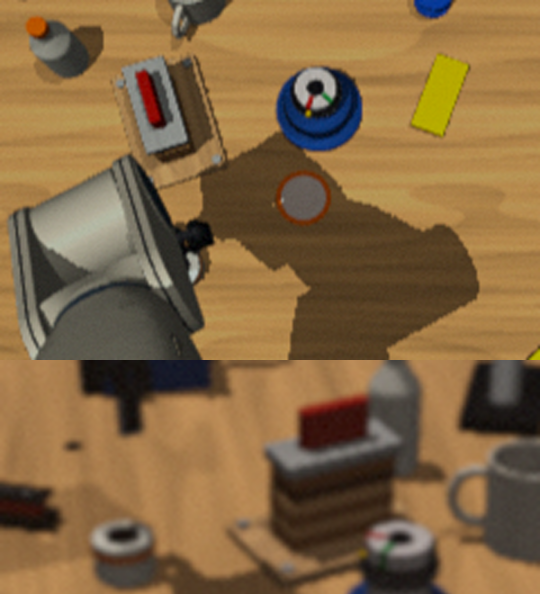

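The caul sits squarely on top (540-wide composite, 160,100). The logger hasn't moved (side pixel 203,159.6). Next I'll grasp it.

>>> {"name": "drive_tool", "arguments": {
  "plan": [
    [[0, 0, 2], [0, 0, 0]],
    [[0, 0, 5], [0, 0, 0]],
    [[0, 0, 8], [0, 0, 0]],
    [[0, 0, 10], [0, 0, 0]],
    [[0, 0, 12], [0, 0, 0]],
    [[0, 0, 13.3], [0, 0, 0]],
    [[0, 0, 14], [0, 0, 0]],
    [[0, 0, 14], [0, 0, 0]],
    [[0, 0, 14], [0, 0, 0]],
    [[0, 0, 14], [0, 0, 0]]
  ]
}}

```text
clock: 36.23
tool_pos: [0.389, 0.2259, 0.0102]
orientation: [0.988, 0.157, 0.001, -0.0]
contact_force: [0.5, 0.6, 0.7]
grip_width: 0.0857
```

>>> {"name": "drive_tool", "arguments": {
  "plan": [
    [[0, 0, 0], [0, 0, 0]],
    [[0, 0, 0], [0, 0, 0]],
    [[0, 0, 0], [0, 0, 0]],
    [[0, 0, 0], [0, 0, 0]],
    [[0, 0, 0], [0, 0, 0]],
    [[0, 0, 0], [0, 0, 0]],
    [[0, 0, 0], [0, 0, 0]],
    [[0, 0, 0], [0, 0, 0]],
    [[0, 0, 0], [0, 0, 0]]
  ],
  "grip": 0
}}

```text
clock: 36.98
tool_pos: [0.389, 0.2259, 0.0105]
orientation: [0.988, 0.157, 0.001, -0.0]
contact_force: [-2.6, -0.6, 10.9]
grip_width: 0.0566
```

>>> {"name": "drive_tool", "arguments": {
  "plan": [
    [[0, 0, -1], [0, 0, 0]],
    [[0, 0, -3], [0, 0, 0]],
    [[0, 0, -6], [0, 0, 0]],
    [[0, 0, -6], [0, 0, 0]],
    [[0, 0, -6], [0, 0, 0]],
    [[0, 0, -6], [0, 0, 0]],
    [[0, 0, -6], [0, 0, 0]],
    [[0, 0, -6], [0, 0, 0]]
  ]
}}

```text
clock: 37.65
tool_pos: [0.3878, 0.2252, 0.0686]
orientation: [0.988, 0.157, -0.001, 0.0]
contact_force: [-0.1, 0.7, -0.9]
grip_width: 0.0565
```

```bash
python3 go.py .4868 .0648 .069 18
python3 - <<'E'
from meas import *
ps,ds=shot("side",7)
cv2.imwrite("pics/c7.png",cv2.resize(ps[110:200,150:270],(640,480),interpolation=cv2.INTER_CUBIC)[:,:,::-1])
E
```

```text
t 37.65 p [0.3878 0.2252 0.0686] yaw 18.07 tilt 0.11 F [-0.1  0.7 -0.9] w 0.0565 j6 1.76
[0.4868, 0.0648, 0.069, 18.0] [4.44, 18.32, -0.04] [0.02, 0.11, 0.07]
```

View pics/c7.png

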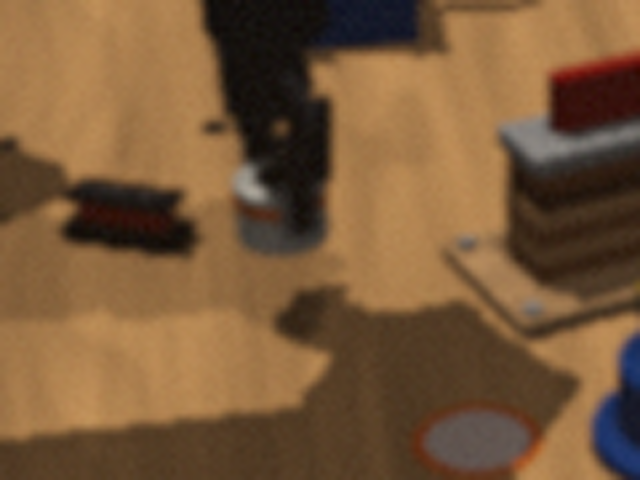

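Lifted upright in the fingers. Next I'll carry it to the mark.

>>> {"name": "drive_tool", "arguments": {
  "plan": [
    [[0.6, 2.5, 0], [0, 0, 0]],
    [[1.2, 5, 0], [0, 0, 0]],
    [[1.9, 8, 0], [0, 0, 0]],
    [[2.6, 11, 0], [0, 0, 0]],
    [[3.4, 14, 0], [0, 0, 0]],
    [[4, 16.5, 0], [0, 0, 0]],
    [[4.4, 18.3, 0], [0, 0, 0]],
    [[4.4, 18.3, 0], [0, 0, 0]],
    [[4.4, 18.3, 0], [0, 0, 0]],
    [[4.4, 18.3, 0], [0, 0, 0]],
    [[4.4, 18.3, 0], [0, 0, 0]],
    [[4.4, 18.3, 0], [0, 0, 0]],
    [[4.4, 18.3, 0], [0, 0, 0]]
  ]
}}

```text
clock: 38.78
tool_pos: [0.4866, 0.066, 0.0693]
orientation: [0.987, 0.158, -0.0, -0.0]
contact_force: [0.0, 0.3, -2.4]
grip_width: 0.0564
```

```bash
python3 go.py .4868 .0648 .0105 18
```

```text
t 38.78 p [0.4866 0.066  0.0693] yaw 18.14 tilt 0.03 F [ 0.   0.3 -2.4] w 0.0564 j6 1.36
[0.4868, 0.0648, 0.0105, 18.0] [-0.01, 0.12, 5.88] [-0.01, 0.03, 0.14]
```

>>> {"name": "drive_tool", "arguments": {
  "plan": [
    [[0, 0.1, 2], [0, 0, 0]],
    [[0, 0.1, 4], [0, 0, 0]],
    [[0, 0.1, 5], [0, 0, 0]],
    [[0, 0.1, 5.4], [0, 0, 0]],
    [[0, 0.1, 5.6], [0, 0, 0]],
    [[0, 0.1, 5.75], [0, 0, 0]],
    [[0, 0.1, 5.85], [0, 0, 0]],
    [[0, 0.1, 5.85], [0, 0, 0]],
    [[0, 0.1, 5.85], [0, 0, 0]],
    [[0, 0.1, 5.85], [0, 0, 0]]
  ]
}}

```text
clock: 39.62
tool_pos: [0.4877, 0.0643, 0.0114]
orientation: [0.988, 0.157, 0.0, 0.0]
contact_force: [-0.4, -0.1, -1.9]
grip_width: 0.0565
```

>>> {"name": "drive_tool", "arguments": {
  "plan": [
    [[0, 0, 0.05], [0, 0, 0]],
    [[0, 0, 0.05], [0, 0, 0]],
    [[0, 0, 0.05], [0, 0, 0]]
  ]
}}

```text
clock: 39.87
tool_pos: [0.4876, 0.0643, 0.0106]
orientation: [0.988, 0.157, 0.0, 0.0]
contact_force: [-0.7, -0.1, 1.2]
grip_width: 0.0562
```

>>> {"name": "drive_tool", "arguments": {
  "plan": [
    [[0, 0, 0], [0, 0, 0]],
    [[0, 0, 0], [0, 0, 0]],
    [[0, 0, 0], [0, 0, 0]],
    [[0, 0, 0], [0, 0, 0]],
    [[0, 0, 0], [0, 0, 0]],
    [[0, 0, 0], [0, 0, 0]],
    [[0, 0, 0], [0, 0, 0]],
    [[0, 0, -2], [0, 0, 0]],
    [[0, 0, -5], [0, 0, 0]],
    [[0, 0, -9], [0, 0, 0]],
    [[0, 0, -13], [0, 0, 0]],
    [[0, 0, -17], [0, 0, 0]],
    [[0, 0, -19], [0, 0, 0]],
    [[0, 0, -19], [0, 0, 0]],
    [[0, 0, -19], [0, 0, 0]]
  ],
  "grip": -1
}}

```text
clock: 41.12
tool_pos: [0.488, 0.0644, 0.2017]
orientation: [0.988, 0.157, 0.002, 0.0]
contact_force: [-0.9, -0.5, -0.6]
grip_width: 0.0857
```

>>> {"name": "drive_tool", "arguments": {
  "plan": [
    [[0, 3, 0], [0, 0, 6]],
    [[0, 6, 0], [0, 0, 12]],
    [[0, 9, 0], [0, 0, 18]],
    [[0, 13, 0], [0, 0, 24]],
    [[0, 17, 0], [0, 0, 30]],
    [[0, 21, 0], [0, 0, 36]],
    [[0, 24, 0], [0, 0, 42]],
    [[0, 26, 0], [0, 0, 48]],
    [[0, 26, 0], [0, 0, 48]],
    [[0, 26, 0], [0, 0, 48]],
    [[0, 26, 0], [0, 0, 48]],
    [[0, 26, 0], [0, 0, 48]],
    [[0, 26, 0], [0, 0, 48]]
  ]
}}

```text
clock: 42.2
tool_pos: [0.5675, -0.1816, 0.2]
orientation: [0.966, -0.257, -0.001, -0.0]
contact_force: [0.1, 0.8, 0.2]
grip_width: 0.0851
```

```bash
python3 go.py .6118 .0437 .2 -30
python3 - <<'E'
from meas import *
pt,dt=shot("top",8); ps,ds=shot("side",8)
h,s,v=cv2.split(cv2.cvtColor(pt,cv2.COLOR_RGB2HSV))
def fit(m,z,x0,y0,x1,y1):
    o=np.zeros_like(m); o[y0:y1,x0:x1]=m[y0:y1,x0:x1]; b=max(blobs(None,o,10)); k=(b[3]==b[2]).astype(np.uint8)
    c=cv2.convexHull(max(cv2.findContours(k,0,1)[0],key=cv2.contourArea))[:,0]
    P=np.array([onz("top",*q,z)[:2] for q in c],np.float32)*1000; print(b[:2],cv2.minEnclosingCircle(P)); return b[1]
fit((s<80)&(v>90),.04,205,185,245,225)
fit((s<80)&(v>90),.118,215,145,248,172)
a=cv2.resize(pt[120:280,110:310],(600,480),interpolation=cv2.INTER_CUBIC); cv2.imwrite("pics/c8.png",a[:,:,::-1])
E
```

```text
t 42.2 p [ 0.5675 -0.1816  0.2   ] yaw -29.81 tilt 0.06 F [0.1 0.8 0.2] w 0.0851 j6 1.76
[0.6118, 0.0437, 0.2, -30.0] [-7.36, -21.75, 0.0] [0.01, 0.06, 0.19]
(np.int32(225), [223.8, 205.9]) ((485.2023620605469, 63.94032287597656), 31.7508602142334)
(np.int32(208), [229.5, 158.0]) ((610.5194702148438, 45.1711540222168), 27.92778968811035)
```

View pics/c8.png

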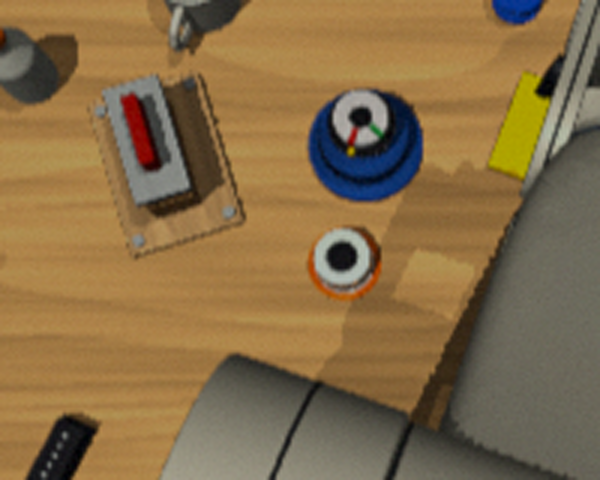

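The logger stands within the orange edge (343,258) at about (485–487, 64–65) mm. Caul and index are unchanged. Now the ring goes to green.

>>> {"name": "drive_tool", "arguments": {
  "plan": [
    [[-1, -3, 0], [0, 0, 0]],
    [[-2, -6, 0], [0, 0, 0]],
    [[-3.2, -9.5, 0], [0, 0, 0]],
    [[-4.4, -13, 0], [0, 0, 0]],
    [[-5.6, -16.5, 0], [0, 0, 0]],
    [[-6.6, -19.5, 0], [0, 0, 0]],
    [[-7.4, -21.8, 0], [0, 0, 0]],
    [[-7.4, -21.8, 0], [0, 0, 0]],
    [[-7.4, -21.8, 0], [0, 0, 0]],
    [[-7.4, -21.8, 0], [0, 0, 0]],
    [[-7.4, -21.8, 0], [0, 0, 0]],
    [[-7.4, -21.8, 0], [0, 0, 0]],
    [[-7.4, -21.8, 0], [0, 0, 0]],
    [[-7.4, -21.8, 0], [0, 0, 0]]
  ]
}}

```text
clock: 43.47
tool_pos: [0.6126, 0.0421, 0.2005]
orientation: [0.966, -0.259, 0.0, -0.0]
contact_force: [0.0, -0.4, -0.6]
grip_width: 0.0855
```

```bash
python3 go.py .6118 .0439 .2 -30 .6118 .0439 .069 -30
```

```text
t 43.47 p [0.6126 0.0421 0.2005] yaw -30.0 tilt 0.0 F [ 0.  -0.4 -0.6] w 0.0855 j6 2.14
[0.6118, 0.0439, 0.2, -30.0] [-0.16, -0.11, 0.05] [-0.0, -0.0, -0.0]
[0.6118, 0.0439, 0.069, -30.0] [-0.16, -0.11, 13.15] [-0.0, -0.0, -0.0]
```

>>> {"name": "drive_tool", "arguments": {
  "plan": [
    [[-0.15, -0.1, 1], [0, 0, 0]],
    [[-0.15, -0.1, 3], [0, 0, 0]],
    [[-0.15, -0.1, 5], [0, 0, 0]],
    [[-0.15, -0.1, 7], [0, 0, 0]],
    [[-0.15, -0.1, 8.5], [0, 0, 0]],
    [[-0.15, -0.1, 10], [0, 0, 0]],
    [[-0.15, -0.1, 11], [0, 0, 0]],
    [[-0.15, -0.1, 12], [0, 0, 0]],
    [[-0.15, -0.1, 12.7], [0, 0, 0]],
    [[-0.15, -0.1, 13.2], [0, 0, 0]],
    [[-0.15, -0.1, 13.2], [0, 0, 0]],
    [[-0.15, -0.1, 13.2], [0, 0, 0]],
    [[-0.15, -0.1, 13.2], [0, 0, 0]],
    [[-0.15, -0.1, 13.2], [0, 0, 0]]
  ]
}}

```text
clock: 44.63
tool_pos: [0.6124, 0.0446, 0.0692]
orientation: [0.966, -0.258, 0.001, -0.0]
contact_force: [-0.1, -0.1, -0.3]
grip_width: 0.0853
```

>>> {"name": "drive_tool", "arguments": {
  "plan": [
    [[0, 0, 0], [0, 0, 0]],
    [[0, 0, 0], [0, 0, 0]],
    [[0, 0, 0], [0, 0, 0]],
    [[0, 0, 0], [0, 0, 0]],
    [[0, 0, 0], [0, 0, 0]],
    [[0, 0, 0], [0, 0, 0]],
    [[0, 0, 0], [0, 0, 0]],
    [[0, 0, 0], [0, 0, 0]],
    [[0, 0, 0], [0, 0, 0]]
  ],
  "grip": -0.4
}}

```text
clock: 45.38
tool_pos: [0.6112, 0.0432, 0.0694]
orientation: [0.966, -0.258, -0.0, 0.001]
contact_force: [-3.9, -7.0, 8.5]
grip_width: 0.0638
```

>>> {"name": "drive_tool", "arguments": {
  "plan": [
    [[0, 0, 0], [0, 0, -3]],
    [[0, 0, 0], [0, 0, -7]],
    [[0, 0, 0], [0, 0, -11]],
    [[0, 0, 0], [0, 0, -15]],
    [[0, 0, 0], [0, 0, -19]],
    [[0, 0, 0], [0, 0, -23]],
    [[0, 0, 0], [0, 0, -27]],
    [[0, 0, 0], [0, 0, -31]],
    [[0, 0, 0], [0, 0, -35]],
    [[0, 0, 0], [0, 0, -39]],
    [[0, 0, 0], [0, 0, -43]],
    [[0, 0, 0], [0, 0, -47]],
    [[0, 0, 0], [0, 0, -51]],
    [[0, 0, 0], [0, 0, -55]],
    [[0, 0, 0], [0, 0, -59]],
    [[0, 0, 0], [0, 0, -63]],
    [[0, 0, 0], [0, 0, -66]],
    [[0, 0, 0], [0, 0, -68]],
    [[0, 0, 0], [0, 0, -68]],
    [[0, 0, 0], [0, 0, -68]]
  ]
}}

```text
clock: 47.05
tool_pos: [0.6112, 0.0436, 0.0694]
orientation: [0.945, 0.327, -0.001, 0.001]
contact_force: [-5.3, -5.2, 9.2]
grip_width: 0.0645
```

>>> {"name": "drive_tool", "arguments": {
  "plan": [
    [[0, 0, 0], [0, 0, 0]],
    [[0, 0, 0], [0, 0, 0]],
    [[0, 0, 0], [0, 0, 0]],
    [[0, 0, 0], [0, 0, 0]]
  ]
}}

```text
clock: 47.38
tool_pos: [0.6112, 0.0436, 0.0694]
orientation: [0.945, 0.326, -0.001, 0.001]
contact_force: [-6.9, -4.2, 8.7]
grip_width: 0.0643
```

```bash
python3 go.py
```

```text
t 47.38 p [0.6112 0.0436 0.0694] yaw 38.11 tilt 0.1 F [-6.9 -4.2  8.7] w 0.0643 j6 0.96
```

Now release, rise, swing clear and check.

>>> {"name": "drive_tool", "arguments": {
  "plan": [
    [[0, 0, 0], [0, 0, 0]],
    [[0, 0, 0], [0, 0, 0]],
    [[0, 0, 0], [0, 0, 0]],
    [[0, 0, 0], [0, 0, 0]],
    [[0, 0, 0], [0, 0, 0]],
    [[0, 0, 0], [0, 0, 0]],
    [[0, 0, -2], [0, 0, 0]],
    [[0, 0, -5], [0, 0, 0]],
    [[0, 0, -9], [0, 0, 0]],
    [[0, 0, -13], [0, 0, 0]],
    [[0, 0, -15], [0, 0, 0]],
    [[0, 0, -15], [0, 0, 0]],
    [[0, 0, -15], [0, 0, 0]],
    [[0, 0, -15], [0, 0, 0]]
  ],
  "grip": -1
}}

```text
clock: 48.55
tool_pos: [0.6111, 0.0446, 0.2175]
orientation: [0.945, 0.326, -0.001, -0.0]
contact_force: [0.1, 0.7, -0.2]
grip_width: 0.0858
```

```bash
python3 go.py .5 -.22 .24 0
```

```text
t 48.55 p [0.6111 0.0446 0.2175] yaw 38.07 tilt 0.09 F [ 0.1  0.7 -0.2] w 0.0858 j6 0.96
[0.5, -0.22, 0.24, 0.0] [-25.06, 13.98, -2.24] [-0.03, 0.09, 38.07]
```

>>> {"name": "drive_tool", "arguments": {
  "plan": [
    [[-3, 1.7, -0.5], [0, 0, 5]],
    [[-6, 3.4, -1], [0, 0, 10]],
    [[-9, 5, -1.5], [0, 0, 15]],
    [[-12, 6.7, -2], [0, 0, 20]],
    [[-15, 8.4, -2], [0, 0, 25]],
    [[-18, 10, -2], [0, 0, 30]],
    [[-21, 11.7, -2], [0, 0, 35]],
    [[-24, 13.4, -2], [0, 0, 38]],
    [[-25, 14, -2], [0, 0, 38]],
    [[-25, 14, -2], [0, 0, 38]],
    [[-25, 14, -2], [0, 0, 38]],
    [[-25, 14, -2], [0, 0, 38]],
    [[-25, 14, -2], [0, 0, 38]],
    [[-25, 14, -2], [0, 0, 38]]
  ]
}}

```text
clock: 49.72
tool_pos: [0.5017, -0.2186, 0.2381]
orientation: [1.0, 0.002, -0.0, -0.0]
contact_force: [-0.7, 0.1, -0.5]
grip_width: 0.0852
```

```bash
python3 go.py
python3 - <<'E'
from meas import *
pt,dt=shot("top",9); ps,ds=shot("side",9)
h,s,v=cv2.split(cv2.cvtColor(pt,cv2.COLOR_RGB2HSV))
R=np.zeros(h.shape,bool); R[150:182,215:248]=1
c=np.array([.6112,.0448])
for q in blobs(None,(h>19)&(h<36)&(s>110)&R,3):
    d=onz("top",*q[1],.1)[:2]-c; print("yel",q[:2],np.hypot(*d),np.degrees(np.arctan2(d[1],d[0]))%360)
w=cloud("top",dt); R[:]=0; R[140:200,135:200]=1
m=(((h<8)|(h>170))&(s>120)|(s<60)&(v>80))&R&(w[...,2]>.08); b=max(blobs(None,m,30)); print("caul",b[0],rect("top",b[3]==b[2],.105))
a=cv2.resize(pt[120:280,110:310],(600,480),interpolation=cv2.INTER_CUBIC); 
b=cv2.resize(pt[140:180,205:255],(600,480),interpolation=cv2.INTER_CUBIC); cv2.imwrite("pics/c9.png",cv2.resize(np.hstack([a,b]),(800,320))[:,:,::-1])
E
```

```text
t 49.72 p [ 0.5017 -0.2186  0.2381] yaw 0.18 tilt 0.03 F [-0.7  0.1 -0.5] w 0.0852 j6 1.13
yel (np.int32(11), [238.0, 167.0]) 0.03159470873346077 229.11159134881703
caul 660 [591.8 251.7 119.7  54.7  18.2]
```

View pics/c9.png

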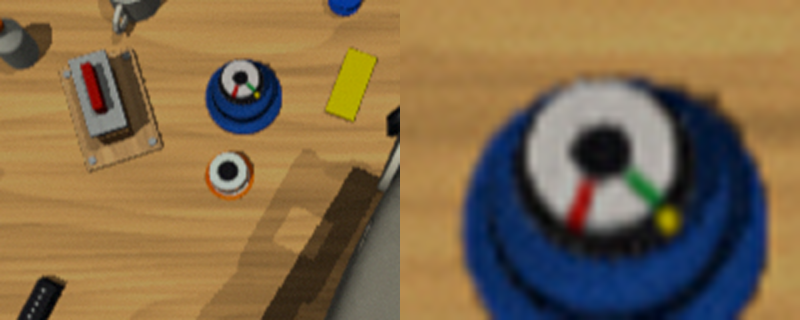

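The yellow index (668,218) is on the green mark: 229.1° against 229.8°. The caul is at (592,252) mm, yaw 18.2°, and the logger is on its place. I'll hand in now.

```bash
python3 -c "
from station import ctrl
print(ctrl.finish_job())"
```

```text
the job is handed in; nothing more can be done
None
```

The job is done and handed in at about 50 s on the robot's clock; no verdict was reported.

**What I did:** I turned the iris ring to red, gripping only the ring. Then I laid the two blocks that were there (dark and mid-brown) on the stack. I felt for the top each time and let go at 6–7 N. I set the caul on top the same way, put the logger on its place, and turned the ring to green.

**Last checks:**

| Item | Measured | Should be |
|---|---|---|
| Yellow index | 229.1° | green mark at 229.8° |
| Caul centre and yaw | (592, 252) mm, 18.2° | bed at (591, 251) mm, 18° |
| Logger centre (measured before the last ring turn) | about (486, 64) mm | mark at (487, 65) mm |

- **Logger:** after the last ring turn I checked it only by eye; it was still upright on its place.
- **Blocks:** I last saw them square on the stack before the caul went on.
- **Bystanders:** I saw none moved in the pictures, but measured none of them.
- **Small disagreements:** The white-disc fit for the logger came out about 3 mm too large in radius, because it merged with the painted mark. At the red mark the index read about 1.5° off, well within the tolerance.

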